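# Hook a pushed-back parts carton forward to the rack's front rail

## Robot

A 6-joint arm with a two-finger parallel gripper is mounted at the origin on the work surface. World frame = base frame: x ahead of the robot, y to its left, z up, the work surface at z = 0. Lengths are in m, angles in rad, forces in N, time in s.
With the tool pointing down it reaches from about 0.375 to 0.975 m from the base axis. Payload 3.8 kg.
Tool frame: the origin (TCP) lies on the centre line of the jaws, within the pads' length; the fingertips stand 14 mm ahead of it and the grasp point (between the pads) lies 5 mm behind it; z points along the fingers, x is the direction in which the jaws open and shut, and the axes are right-handed (so a half turn about z gives the same grasp; the last joint's range is limited). The gripper opens to 85 mm and grips with 20 to 120 N. Pads are 22 mm wide; open, the fingers measure 114 mm over their backs; the gripper's body (76 mm by 85 mm) begins 54 mm behind the grasp point. The pads swing forward as they close: fully open they stand 13 mm farther back than shut.
Start: joints at [-1.233, 0.264, 1.604, -0, 1.274, -0.037], TCP at [0.247, -0.628, 0.245] pointing down, gripper open.
Joint ranges: [-2.63, 2.63], [-0.94, 2.18], [0.31, 2.57], [-1.31, 4.45], [0, 2.66], [-2.55, 2.55]. Speed limits (rad/s): [2.57, 2.57, 3.14, 3.14, 3.14, 3.14].

## Interface

Orientations are given as a rotation vector (axis times angle).
In Python, from workcell import bot gives the robot as it stands. The module is installed in compiled form; this text tells all that it offers.
- The arm moves only by the tool arm_command, never from a script. Its argument "steps" is one flat list of numbers, 7 for each row, row after row: the shift along the tool's x, y, z in units of 30 mm (1.0 is 30 mm), then the turn, a rotation vector about the tool's x, y, z in units of 6 degrees (1.0 is 6 degrees), then the opening, from 0 (shut) to 1 (fully open). In form: [tx, ty, tz, ax, ay, az, fingers, tx, ty, tz, ax, ay, az, fingers, ...]. A call has 1 to 10 rows; each row shifts and turns the commanded pose from where the row before left it, along the tool's axes as they then stand; what a row does not reach is not made up. A row lasts 1/8 s, in which the tool goes at most 62.5 mm and 10.7 degrees, less where a joint would pass 70% of its speed; a pose out of reach is approached as far as the arm can. A call is refused whole if a number of a shift passes 1 or a number of a turn 1, either way. A call with a gripper value outside its range is refused whole. The fingers move at their own pace and stop on an object; "squeeze" is the grip in N (left out, the last holds). Time passes only in rows, so rows that do not move let the fingers close. It gives the time, the measured TCP pose, the force and the opening at its end, in the units of the state.
- bot.read_state(): the state, without advancing time (a new reading comes with each control period).
- bot.read_camera(name): name is "scene" or "top" or "wrist"; returns a dict with "img" (420x560x3 uint8, red, green, blue), "camera_matrix" (3x3 intrinsics, pixels), "k1" (the pictures are not rectified: a ray, as slopes to the right and down, at radius r is drawn at 1 + k1 r^2 times it, then the intrinsics apply), "pose" (4x4, takes a point from camera to world coordinates); the wrist camera has in their place "T_tool_cam" (4x4, takes a point from camera to tool coordinates, whose origin is the TCP and whose axes are the tool frame's). Camera axes: x right, y down, z forward; pixel columns grow to the right and rows downward; lengths in m; the calibration is good to about 2 mm. A picture is of the moment at which its call begins: read the wrist's pose just before it. There is no depth.
- bot.finish_job(): hands the job in, once; it reports no verdict.
The state is a dict: "time": time; "q": joint angles; "joint_vel": joint speeds; "joint_torque": joint torques, N m; "tool_pos": TCP position; "tcp_rot": TCP orientation; "wrist_force": force on the tool from outside, world axes, zero at the start; "torque": the same for the moment, N m; "width": opening from 0.0 (shut) to 1.0 (fully open).
Only numpy, scipy, OpenCV 4.12 (cv2) and the standard library are available. Lean on these libraries where they do the work, as an engineer would, in place of code of your own. Each camera call takes 0.05 s, during which the arm holds its last target.

## Task

The carton with the cut-down front has been pushed to the back of the bench rack. Take the pull hook, drop its beak behind the carton's front lip and gently drag the carton forward until its front is drawn up square and snug against the rack's clip-on front rail, without yanking hard enough to tear the lip or pop the rail off, without touching the carton with the gripper and without disturbing anything else. Then unhook it, lay the whole hook back down on the rubber mat and leave the carton where it is.

Things in the scene. Friction and masses are not known exactly. Their poses are not given: they have to be found in the camera images.
- hook: Pull hook, 220 g, 300 mm long: wooden handle and straight 8 mm round steel rod with a bent-down beak. Starts standing on the handle's flat underside on the mat, beak down. Origin: middle of the handle's underside; +x along the rod towards the beak, z up. The rod's centre line is 34 mm above the handle's underside and ends at x = 240 mm, where it turns straight down.
- hook_beak (a point): Lower end of the hook's 8 mm thick beak, 240 mm ahead (+x) of the hook's origin, on its centre plane, level with the handle's underside. The beak hangs 30 mm below the rod's lower side.
- hook_grip (a point): Middle of the hook's handle, 22 mm above its underside, where it is best gripped, across its 24 mm width. Handle 110 mm long (x -55 to +55), 44 mm high, with a 32 mm wide, 12 mm thick flange at each end; 86 mm free between the flanges.
- carton: Open brown cardboard carton with a cut-down front and a stack of sprockets in its rear half: the thing to drag. 200 mm deep (x), 100 mm wide (y), sides and back 95 mm high, floor 5 mm. 0.33 to 0.66 kg; slides on the deck at about 1.5 to 4.7 N, different each time; skewed a little at the start. Origin: middle of its underside; -x to its front (the rack's front), z up.
- carton_lip (a point): Middle of the top edge of the carton's front wall (the lip), 55 mm above its underside; axes as the carton. The lip is 5 mm thick: outer face at x = -100, inner face at x = -95 mm of the carton. Behind it the carton is empty back to x = 0, 90 mm wide. The lip tears if the hook loads it with more than 18 N in any direction.
- rack: Grey bench rack, fixed, 380 mm deep (x), 430 mm wide (y), open front: steel deck 50 mm above the bench, wire roof (lowest wires 209 mm above the bench), 18 mm corner posts. Origin: middle of its footprint; -x points out of the open front, z up. Three boxes stand side by side 130 mm apart; the carton to drag is in the middle or the +y place, about 28 mm from its neighbours.
- rail: Raised front rail, the stop for the carton's front: a stiff steel bar 6 mm thick, 394 mm long, 18 mm high, clipped on along the deck's front edge (its top 68 mm above the bench). A push of 8 to 9 N seats a carton square and snug; over 11 N pops the rail off. At rest against it, the pull on the hook is the push on the rail. Origin: middle of its underside; axes as the rack.
- rail_face (a point): Middle of the top edge of the front rail's inner face (the face the carton meets), at x = -184 mm of the rack.
- mat: Black rubber bench mat, fixed, 440 mm (x) by 420 mm (y), 3 mm thick; origin: middle of its underside.
- parcel: Bystander: closed brown parcel carton 180 x 100 x 110 mm on the rack's deck; origin: middle of its underside.
- tote: Bystander: tall grey plastic tote 200 x 100 x 120 mm on the rack's deck; origin: middle of its underside.
- pedal: Bystander: metal bicycle pedal, 85 x 80 x 27 mm, on the mat; origin: middle of its underside.
- wrench: Bystander: steel wrench 170 mm long lying on the mat; origin: its middle.
- screwdriver: Bystander: screwdriver 190 mm long lying on the bench beyond the mat; origin: its middle.
- bottle: Bystander: white bottle 54 mm in diameter, 140 mm high, standing on the bench beside the mat; origin: middle of its underside.
- sprocket: Bystander: single sprocket 84 mm in diameter, 14 mm high, lying on the bench; origin: middle of its underside.
Mind the look-alikes: they are no part of the job. What is shaped like the carton but purple or turquoise is not meant.

How it is judged:
On the way, in this order (a step that is already met when the one before it is completed fails the run):
1. the hook's beak is down inside the carton, behind its front lip and at least 8 mm below the lip's top (x of hook_beak in the frame of carton between -0.095 and 0 m and y of hook_beak in the frame of carton between -0.045 and 0.045 m and z of hook_beak in the frame of carton below 0.047 m), for 0.1 s.
2. the hook draws the carton up square (within 0.05 rad) and snug against the front rail: it presses the rail with more than 6.5 N for 0.2 s while the beak is behind the lip (all of step 1 and angle between the x axis of carton and the x axis of rack, either way round below 0.05 rad and contact force between carton and rail above 6.5 N), for 0.2 s.
At the end, for the whole second after the job is handed in: The carton stands flat on the deck with its front within 4 mm of the front rail and square to it within 0.05 rad, at rest; the whole hook, handle and beak, lies on the rubber mat (handle and beak no more than 35 mm above the bench), released and at rest (x of carton_lip in the frame of rail_face between -0.003 and 0.0065 m and angle between the x axis of carton and the x axis of rack, either way round below 0.05 rad and z of carton in the frame of rack below 0.055 m and angle between carton's own z axis and vertical below 0.05 rad and linear speed of carton below 0.01 m/s and x of hook in the frame of mat between -0.22 and 0.22 m and y of hook in the frame of mat between -0.21 and 0.21 m and z of each of hook, hook_beak in the frame of mat below 0.035 m and x of hook_beak in the frame of mat between -0.22 and 0.22 m and y of hook_beak in the frame of mat between -0.21 and 0.21 m and linear speed of hook below 0.02 m/s); the robot touches nothing.
It fails at once if the hook loads the carton with more than 18 N (contact force between hook and carton above 18 N).
It fails at once if the carton pushes the clip-on front rail with more than 11 N (contact force between carton and rail above 11 N).
It fails at once if the gripper or arm touches the carton (contact force between any of the fingers, the arm and carton above 0.5 N).
It fails at once if the carton tips by more than 0.2 rad (angle between carton's own z axis and vertical above 0.2 rad).
It fails at once if a bystander (parcel carton, tote, pedal, wrench, screwdriver, bottle or loose sprocket) is moved by more than 15 mm (distance of any of parcel, tote, pedal, wrench, screwdriver, bottle, sprocket from where it was at the start of the episode above 0.015 m).
It also fails if it takes over 72 s, if anything falls off the work surface, if the arm or the gripper's body presses on something with over 40 N, if the wrist force passes 120 N, or if a joint passes its speed limit or range.

## Working session

There is one attempt and no reset: what is moved stays moved. The work goes in short steps, Python scripts to look and compute and a tool call to move; the robot and the scene stay as the last step left them, time stands still between calls to the robot, and variables do not carry over. Pictures are saved under pics/ and viewed, and the job is handed in when it is done.

Besides the shell and the picture viewer there is one more tool, called after ">>>" as name(argument=value, ...) on one line, values as JSON. arm_command: Moves the arm, as the interface text tells. Its arguments: {"type":"object","properties":{"steps":{"type":"array","items":{"type":"number"}},"squeeze":{"type":"number"}},"required":["steps"]}

```bash
mkdir -p pics; cat > h.py <<'E'
import numpy as np, cv2
from workcell import bot
from scipy.spatial.transform import Rotation as R
def snap(n,f):
    c=bot.read_camera(n); cv2.imwrite('pics/'+f,cv2.cvtColor(c['img'],cv2.COLOR_RGB2BGR))
    import pickle; pickle.dump(c,open('pics/'+f[:-4]+'.pkl','wb')); return c
def ray(c,u,v,T=None):
    K=c['camera_matrix'];P=c['pose'] if T is None else T
    p=cv2.undistortPoints(np.array([[[u,v]]],float),K,np.array([c['k1'],0,0,0,0.]))[0,0]
    return P[:3,3],P[:3,:3]@np.array([p[0],p[1],1])
def at(c,u,v,z,T=None):
    o,d=ray(c,u,v,T);return o+d*(z-o[2])/d[2]
def proj(c,X,T=None):
    P=c['pose'] if T is None else T
    Q=(np.atleast_2d(X)-P[:3,3])@P[:3,:3]
    K=c['camera_matrix'];s=Q[:,:2]/Q[:,2:];s=s*(1+c['k1']*(s**2).sum(1,keepdims=True))
    return s*[K[0,0],K[1,1]]+K[:2,2]
def crop(f,x0,y0,x1,y1,k,o):
    i=cv2.imread('pics/'+f)[y0:y1,x0:x1];cv2.imwrite('pics/'+o,cv2.resize(i,None,fx=k,fy=k,interpolation=cv2.INTER_CUBIC))
E
python3 - <<'E'
from h import *
print(bot.read_state())
for n in('scene','top','wrist'):
    c=snap(n,n+'0.png');print(n,c['camera_matrix'].tolist(),c['k1'],c.get('pose',c.get('T_tool_cam')))
E
```

```text
{'time': 0.0, 'q': array([-1.23289709e+00,  2.64768519e-01,  1.60537183e+00, -8.37991937e-06,
        1.27370687e+00, -3.69005064e-02]), 'joint_vel': array([ 6.15110347e-04, -1.70042013e-04,  1.16154569e-03,  3.04655150e-04,
       -8.30426430e-05,  8.94653035e-04]), 'joint_torque': array([ 2.42166017e-03, -5.15105331e+01, -3.67312038e+01,  2.31847671e-04,
        1.27732390e-02, -1.25434084e-05]), 'tool_pos': array([ 0.24687107, -0.62748205,  0.24395282]), 'tcp_rot': array([-2.5953152 ,  1.76792983,  0.00285759]), 'wrist_force': array([-0.13446108,  1.45555097, -0.49776577]), 'torque': array([ 0.02991886,  0.00429148, -0.04211749]), 'width': 0.9969778135380228}
scene [[395.8808396754397, 0.0, 275.6984836923731], [0.0, 395.8808396754397, 199.0107296367693], [0.0, 0.0, 1.0]] -0.012361196785892196 [[ 0.39744935  0.64177032 -0.65586955  1.28475389]
 [ 0.91759854 -0.27262519  0.28928952 -0.3839558 ]
 [ 0.00685087 -0.71680288 -0.69724221  0.93519108]
 [ 0.          0.          0.          1.        ]]
top [[430.6518466396504, 0.0, 282.2512061936327], [0.0, 430.6518466396504, 208.400739922666], [0.0, 0.0, 1.0]] -0.11368200375314053 [[-1.40105123e-02 -9.80670085e-01  1.95166313e-01  1.81975658e-01]
 [-9.99901673e-01  1.38564664e-02 -2.15463690e-03 -5.23735146e-02]
 [-5.91327508e-04 -1.95177310e-01 -9.80767795e-01  1.58496803e+00]
 [ 0.00000000e+00  0.00000000e+00  0.00000000e+00  1.00000000e+00]]
wrist [[328.67308359872237, 0.0, 281.37013970292304], [0.0, 328.67308359872237, 204.81123073550222], [0.0, 0.0, 1.0]] -0.046461859706479126 [[ 9.99999706e-01 -7.69520670e-05 -7.63225089e-04 -4.11022333e-04]
 [ 2.84273870e-04  9.61288975e-01  2.75542060e-01 -7.02839350e-02]
 [ 7.12476332e-04 -2.75542196e-01  9.61288714e-01 -1.28339136e-01]
 [ 0.00000000e+00  0.00000000e+00  0.00000000e+00  1.00000000e+00]]
```

View pics/scene0.png

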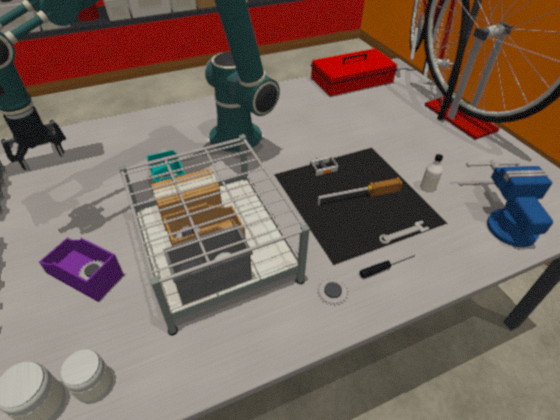

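View pics/top0.png

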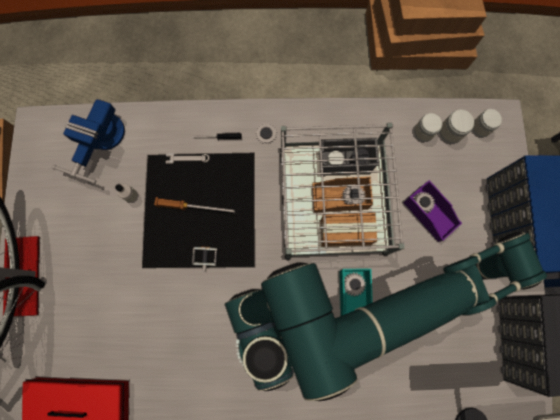

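View pics/wrist0.png

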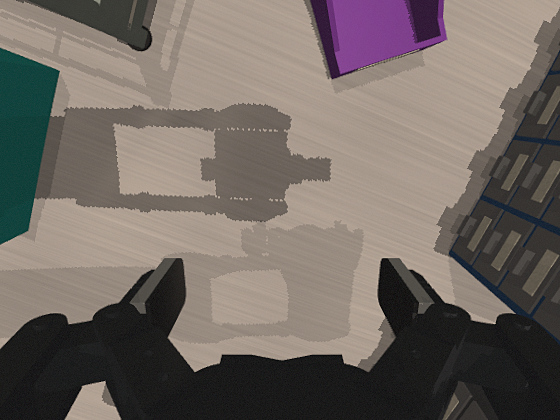

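```bash
python3 - <<'E'
from h import *
crop('top0.png',270,115,410,265,5,'tc.png'); crop('scene0.png',115,130,315,340,3.7,'sc.png'); crop('top0.png',135,120,265,275,5,'tm.png')
E
```

```text
(no output)
```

View pics/tc.png

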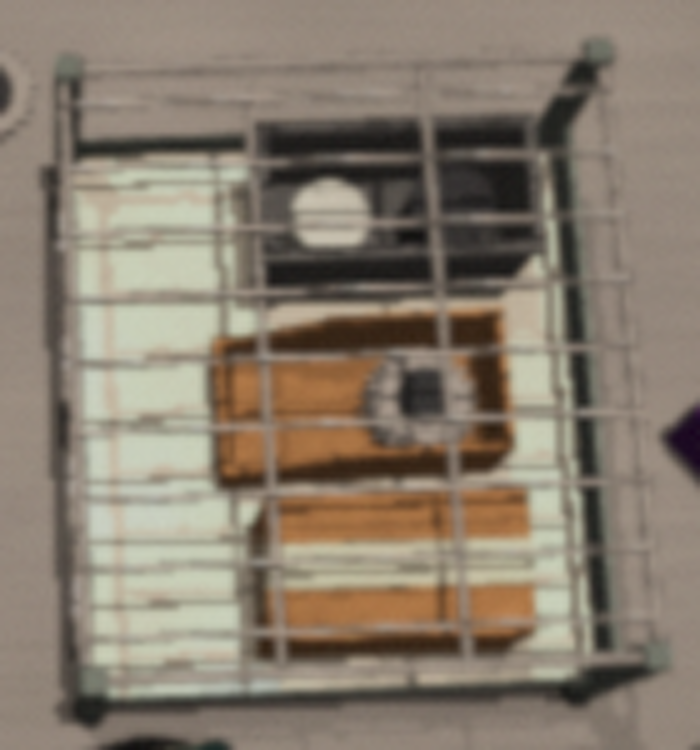

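View pics/sc.png

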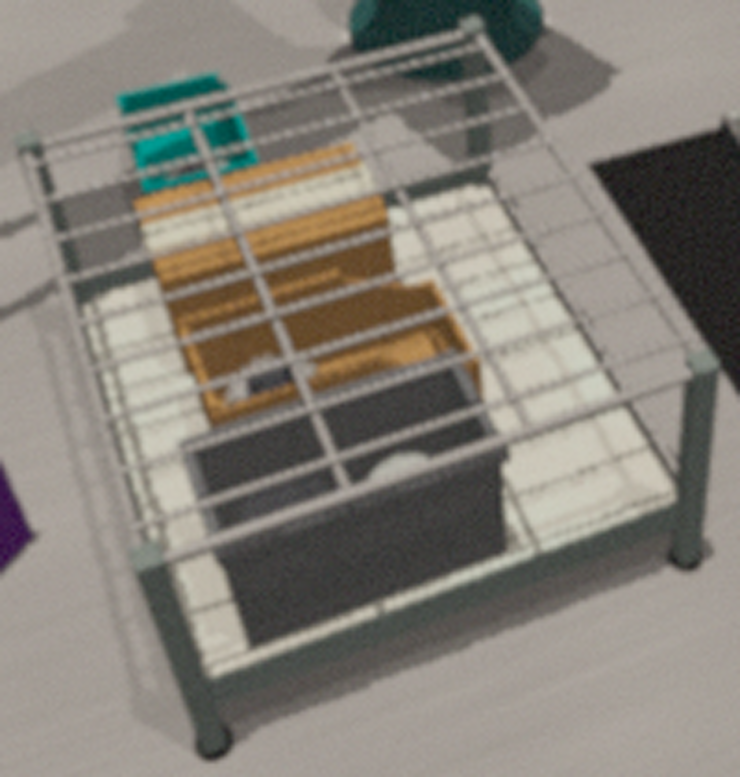

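View pics/tm.png

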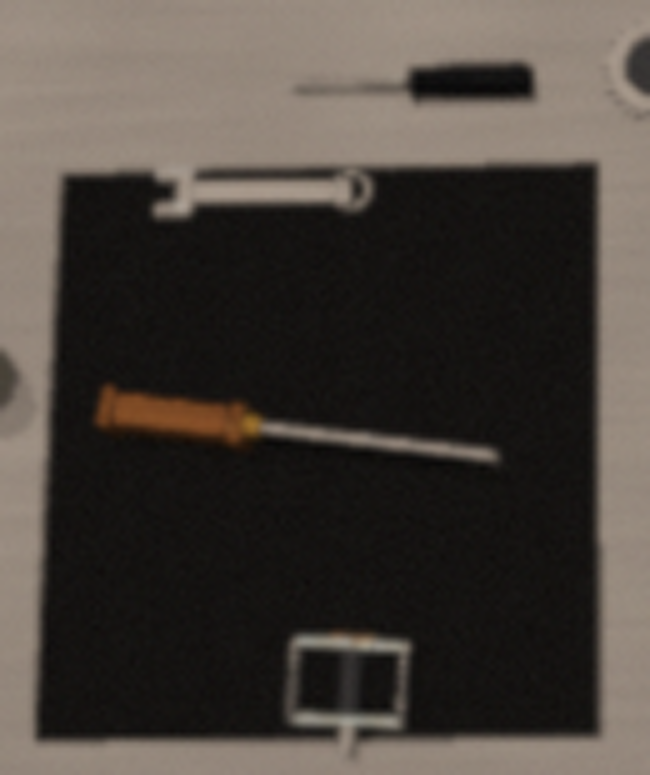

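```bash
python3 - <<'E'
from h import *
import pickle
c=pickle.load(open('pics/top0.pkl','rb'))
def T(n,u,v,z,ox,oy,k=5): p=at(c,ox+(u+.5)/k-.5,oy+(v+.5)/k-.5,z); print(n,p.round(4)); return p
a=T('hA',104,407,.047,135,120); b=T('hB',246,424,.047,135,120); T('tip',497,457,.037,135,120)
print('handle len',np.linalg.norm(a-b),np.degrees(np.arctan2(*(b-a)[1::-1])))
for n,u,v in(('m00',66,175),('m01',597,166),('m10',38,738),('m11',599,738)):T(n,u,v,.003,135,120)
for n,u,v in(('lipfar',215,342),('lipnear',222,484)):T(n,u,v,.105,270,115)
for n,u,v in(('backfar',503,312),('backnear',512,442)):T(n,u,v,.145,270,115)
for n,u,v in(('post FL far',68,66),('post FL near',90,683),('BR far',598,50),('BR near',655,657)):T(n,u,v,.22,270,115)
for n,u,v in(('railtop mid',65,400),('railfar',50,172),('deck front',80,400),('rail near',72,680)):T(n,u,v,.068,270,115)
for n,u,v in(('tote',255,122),('tote2',262,290)):T(n,u,v,.17,270,115)
for n,u,v in(('parcel',262,530),('parcel2',270,655)):T(n,u,v,.16,270,115)
c=pickle.load(open('pics/scene0.pkl','rb'))
E
```

```text
hA [0.5225 0.4121 0.047 ]
hB [0.5081 0.3054 0.047 ]
tip [0.4828 0.1212 0.037 ]
handle len 0.10770758375655394 -97.68011816644159
m00 [0.7178 0.4647 0.003 ]
m01 [0.7168 0.05   0.003 ]
m10 [0.2823 0.4653 0.003 ]
m11 [0.2791 0.049  0.003 ]
lipfar [ 0.5669 -0.1646  0.105 ]
lipnear [ 0.4642 -0.1666  0.105 ]
backfar [ 0.5755 -0.363   0.145 ]
backnear [ 0.4831 -0.364   0.145 ]
post FL far [ 0.7305 -0.0625  0.22  ]
post FL near [ 0.3149 -0.0704  0.22  ]
BR far [ 0.7391 -0.4233  0.22  ]
BR near [ 0.3253 -0.4331  0.22  ]
railtop mid [ 0.5347 -0.0577  0.068 ]
railfar [ 0.7081 -0.049   0.068 ]
deck front [ 0.5345 -0.0685  0.068 ]
rail near [ 0.332  -0.0597  0.068 ]
tote [ 0.7075 -0.1922  0.17  ]
tote2 [ 0.5862 -0.1929  0.17  ]
parcel [ 0.4219 -0.1884  0.16  ]
parcel2 [ 0.3376 -0.1911  0.16  ]
```

```bash
cat >> h.py <<'E'
def plan(p1,yaw1,p0=None,yaw0=None,n=None,show=True):
    """tool down; world straight line; print per-row numbers"""
    s=bot.read_state()
    if p0 is None:
        p0=s['tool_pos'];M=R.from_rotvec(s['tcp_rot']).as_matrix();yaw0=np.arctan2(M[1,0],M[0,0])
    p0=np.array(p0);d=np.array(p1)-p0;dy=(yaw1-yaw0+np.pi)%(2*np.pi)-np.pi
    n=n or int(np.ceil(max(np.linalg.norm(d)/.0295,abs(np.degrees(dy))/5.9)))
    out=[]
    for i in range(n):
        y=yaw0+dy*i/n
        x=np.array([np.cos(y),np.sin(y),0]);z=np.array([0,0,-1.]);yy=np.cross(z,x)
        w=d/n/.03
        out.append([round(w@x,2),round(w@yy,2),round(w@z,2),0,0,round(-np.degrees(dy)/n/6,2)])
    print('yaw0',np.degrees(yaw0).round(2),'p0',p0.round(4),'n',n)
    if show:
        for r in out:print(r)
    return out
E
python3 - <<'E'
from h import *
D=np.radians
plan([.55,-.25,.40],D(-35)); plan([.5155,.34,.25],D(-7.8),[.55,-.25,.4],D(-35))
E
```

```text
yaw0 -68.53 p0 [ 0.2469 -0.6276  0.2442] n 18
[np.float64(-0.45), np.float64(-0.78), np.float64(-0.29), 0, 0, np.float64(-0.31)]
[np.float64(-0.42), np.float64(-0.79), np.float64(-0.29), 0, 0, np.float64(-0.31)]
[np.float64(-0.39), np.float64(-0.81), np.float64(-0.29), 0, 0, np.float64(-0.31)]
[np.float64(-0.37), np.float64(-0.82), np.float64(-0.29), 0, 0, np.float64(-0.31)]
[np.float64(-0.34), np.float64(-0.83), np.float64(-0.29), 0, 0, np.float64(-0.31)]
[np.float64(-0.31), np.float64(-0.84), np.float64(-0.29), 0, 0, np.float64(-0.31)]
[np.float64(-0.29), np.float64(-0.85), np.float64(-0.29), 0, 0, np.float64(-0.31)]
[np.float64(-0.26), np.float64(-0.86), np.float64(-0.29), 0, 0, np.float64(-0.31)]
[np.float64(-0.23), np.float64(-0.87), np.float64(-0.29), 0, 0, np.float64(-0.31)]
[np.float64(-0.2), np.float64(-0.87), np.float64(-0.29), 0, 0, np.float64(-0.31)]
[np.float64(-0.17), np.float64(-0.88), np.float64(-0.29), 0, 0, np.float64(-0.31)]
[np.float64(-0.14), np.float64(-0.88), np.float64(-0.29), 0, 0, np.float64(-0.31)]
[np.float64(-0.12), np.float64(-0.89), np.float64(-0.29), 0
[... 1487 characters left out ...]
86), np.float64(0.24), 0, 0, np.float64(-0.22)]
[np.float64(-0.34), np.float64(-0.87), np.float64(0.24), 0, 0, np.float64(-0.22)]
[np.float64(-0.32), np.float64(-0.88), np.float64(0.24), 0, 0, np.float64(-0.22)]
[np.float64(-0.3), np.float64(-0.89), np.float64(0.24), 0, 0, np.float64(-0.22)]
[np.float64(-0.28), np.float64(-0.89), np.float64(0.24), 0, 0, np.float64(-0.22)]
[np.float64(-0.26), np.float64(-0.9), np.float64(0.24), 0, 0, np.float64(-0.22)]
[np.float64(-0.24), np.float64(-0.91), np.float64(0.24), 0, 0, np.float64(-0.22)]
[np.float64(-0.22), np.float64(-0.91), np.float64(0.24), 0, 0, np.float64(-0.22)]
[np.float64(-0.2), np.float64(-0.92), np.float64(0.24), 0, 0, np.float64(-0.22)]
```

In the top picture, the possible "cartons" are the brown open one in the rack's middle (340,195), the closed brown parcel (350,228), the grey tote (350,155), the purple box (432,210) and the turquoise box (355,290). I choose (340,195), and the crop shows the low front and the sprockets. There is only one hook, at (195,208).

>>> arm_command(steps=[-0.45,-0.78,-0.8,0,0,-0.3,1,-0.4,-0.8,-0.8,0,0,-0.3,1,-0.4,-0.8,-0.8,0,0,-0.3,1,-0.35,-0.8,-0.8,0,0,-0.3,1,-0.35,-0.8,-0.8,0,0,-0.3,1,-0.3,-0.85,-0.8,0,0,-0.3,1,-0.3,-0.85,-0.4,0,0,-0.3,1,-0.25,-0.85,0,0,0,-0.3,1,-0.25,-0.85,0,0,0,-0.3,1,-0.2,-0.85,0,0,0,-0.3,1])

```text
time: 1.4
tool_pos: [0.4154, -0.4192, 0.4026]
tcp_rot: [2.842, -1.337, 0.002]
wrist_force: [0.3, -1.1, -0.1]
width: 1.003
```

>>> arm_command(steps=[-0.2,-0.9,0,0,0,-0.3,1,-0.2,-0.9,0,0,0,-0.3,1,-0.1,-0.9,0,0,0,-0.3,1,-0.1,-0.9,0,0,0,-0.3,1,-0.1,-0.9,0,0,0,-0.3,1,-0.1,-0.9,0,0,0,-0.3,1,0,-0.9,0,0,0,-0.3,1,0,-0.9,0,0,0,-0.3,1,-0.2,-0.9,0,0,0,-0.3,1,-0.4,-0.9,0,0,0,-0.3,1])

```text
time: 2.65
tool_pos: [0.5653, -0.1928, 0.4021]
tcp_rot: [3.017, -0.876, 0.002]
wrist_force: [-0.3, 0.5, -0.5]
width: 1.0
```

```bash
python3 - <<'E'
from h import *
D=np.radians
r=plan([.5155,.34,.20],D(-7.8),show=0)
for x in r[::4]:print(*x)
E
```

```text
yaw0 -32.4 p0 [ 0.5653 -0.1928  0.4021] n 20
-0.55 -0.71 0.34 0 0 -0.21
-0.48 -0.75 0.34 0 0 -0.21
-0.42 -0.79 0.34 0 0 -0.21
-0.35 -0.82 0.34 0 0 -0.21
-0.28 -0.85 0.34 0 0 -0.21
```

>>> arm_command(steps=[-0.5,-0.7,0,0,0,-0.6,1,-0.5,-0.8,0,0,0,-0.6,1,-0.4,-0.8,0,0,0,-0.6,1,-0.4,-0.85,0,0,0,-0.6,1,-0.3,-0.85,0,0,0,-0.5,1,-0.2,-0.9,0,0,0,-0.5,1,-0.2,-0.9,0,0,0,-0.4,1,-0.1,-0.5,0,0,0,-0.3,1,0,0,0,0,0,0,1])

```text
time: 3.78
tool_pos: [0.5594, 0.0132, 0.4019]
tcp_rot: [3.134, -0.214, 0.001]
wrist_force: [-0.6, -0.6, 0.6]
width: 1.001
```

```bash
python3 - <<'E'
from h import *
import pickle
s=bot.read_state();c=snap('wrist','w1.png')
M=np.eye(4);M[:3,:3]=R.from_rotvec(s['tcp_rot']).as_matrix();M[:3,3]=s['tool_pos'];c['pose']=M@c['T_tool_cam']
pickle.dump(c,open('pics/w1.pkl','wb'));print(s['tool_pos'],s['wrist_force'],s['joint_vel'].round(3))
i=cv2.imread('pics/w1.png');cv2.imwrite('pics/w1b.png',cv2.resize(i,None,fx=1.42,fy=1.42,interpolation=cv2.INTER_CUBIC))
E
```

```text
[0.55944295 0.01316414 0.40190014] [-0.61576664 -0.60473236  0.58998058] [-0.028  0.006 -0.001 -0.013  0.     0.003]
```

View pics/w1b.png

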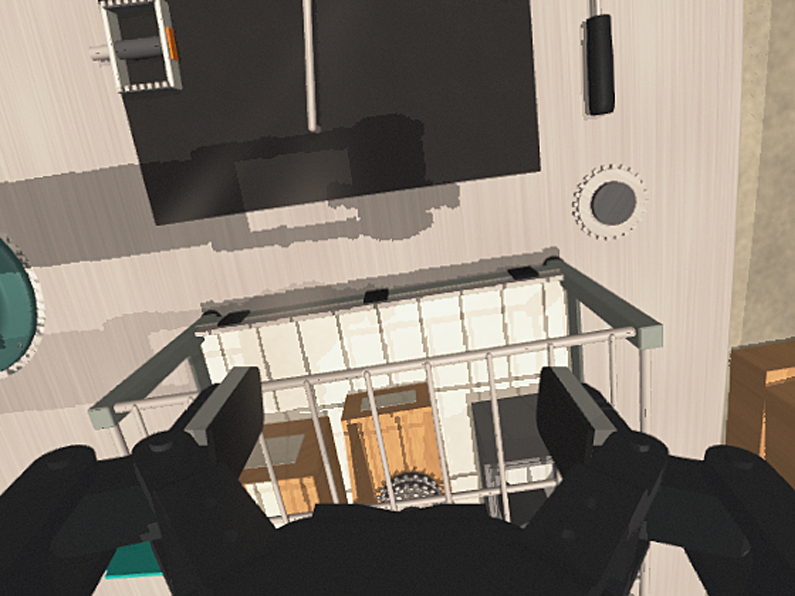

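```bash
python3 - <<'E'
from h import *
crop('w1.png',130,180,400,355,2.9,'w1c.png'); crop('w1.png',190,0,260,100,6,'w1d.png')
E
```

```text
(no output)
```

View pics/w1c.png

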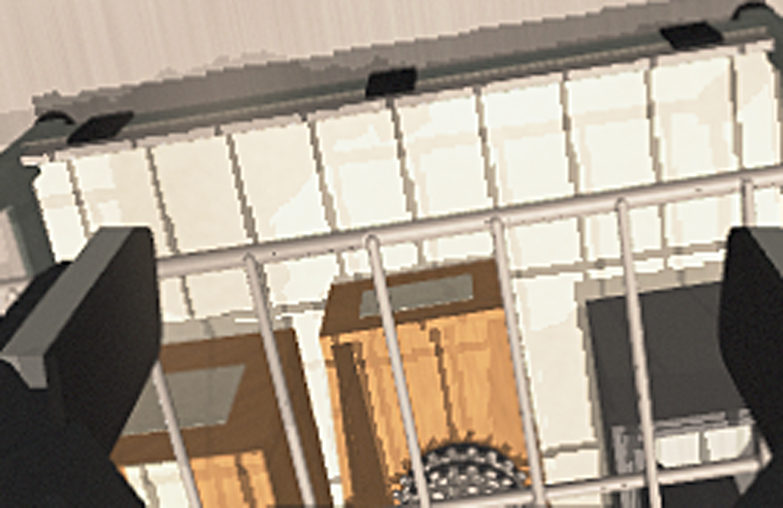

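View pics/w1d.png

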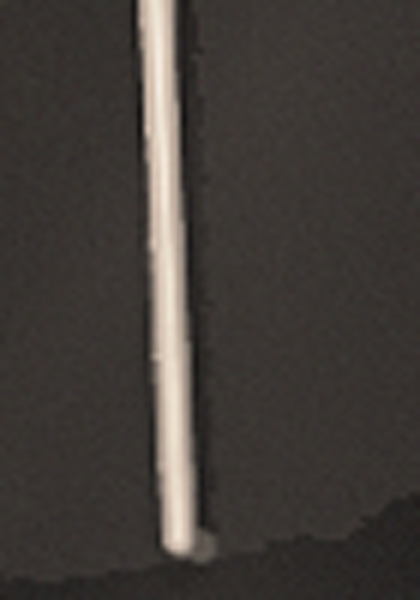

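```bash
python3 - <<'E'
from h import *
import pickle
c=pickle.load(open('pics/w1.pkl','rb'))
def T(n,u,v,z): p=at(c,130+(u+.5)/2.9-.5,180+(v+.5)/2.9-.5,z,c['pose']); print(n,p.round(4)); return p
a=T('bl',333,285,.05);b=T('br',490,262,.05);print(np.linalg.norm(a-b),np.degrees(np.arctan2(*(b-a)[1::-1])))
a=T('tl',320,337,.105);b=T('tr',503,308,.105);print(np.linalg.norm(a-b),np.degrees(np.arctan2(*(b-a)[1::-1])))
a=T('railtop l',25,162,.068);b=T('railtop r',770,42,.068);print(np.linalg.norm(a-b),np.degrees(np.arctan2(*(b-a)[1::-1])))
T('tote',588,305,.05);
p=at(c,190+178/6,553/6,.037,c['pose']);print('tip',p);q=at(c,190+157/6,0,.037,c['pose']);print(q,np.degrees(np.arctan2(*(p-q)[1::-1])))
p=at(c,190+205/6,545/6,.003,c['pose']);print('beak bottom',p)
E
```

```text
bl [ 0.4744 -0.1679  0.05  ]
br [ 0.5635 -0.1657  0.05  ]
0.08907995845507619 1.4140412405919505
tl [ 0.4737 -0.1673  0.105 ]
tr [ 0.5675 -0.1634  0.105 ]
0.09381194341563666 2.337814149486213
railtop l [ 0.3298 -0.0666  0.068 ]
railtop r [ 0.7181 -0.0549  0.068 ]
0.38843199442824683 1.7386148433004034
tote [ 0.6152 -0.2002  0.05  ]
tip [0.48562798 0.12106848 0.037     ]
[0.50226953 0.23945652 0.037     ] -98.0015136590139
beak bottom [0.48706879 0.12462677 0.003     ]
```

>>> arm_command(steps=[-0.25,-0.93,0.5,0,0,0,1,-0.25,-0.93,0.5,0,0,0,1,-0.25,-0.93,0.5,0,0,0,1,-0.25,-0.93,0.5,0,0,0,1,-0.25,-0.93,0.5,0,0,0,1,-0.25,-0.93,0.5,0,0,0,1,-0.25,-0.93,0.5,0,0,0,1,-0.25,-0.93,0.5,0,0,0,1,-0.25,-0.93,0.5,0,0,0,1,-0.25,-0.93,0.5,0,0,0,1])

```text
time: 5.08
tool_pos: [0.5243, 0.2986, 0.2509]
tcp_rot: [3.133, -0.22, 0.001]
wrist_force: [0.5, -0.8, -0.2]
width: 0.997
```

>>> arm_command(steps=[-0.25,-0.9,0.5,0,0,0,0.9,-0.24,-0.9,0.5,0,0,0,0.8,0,0,0,0,0,0,0.7])

```text
time: 5.45
tool_pos: [0.5161, 0.3543, 0.2194]
tcp_rot: [3.132, -0.216, -0.004]
wrist_force: [0.4, 0.1, 0.0]
width: 0.7
```

```bash
python3 - <<'E'
from h import *
import pickle
s=bot.read_state();c=snap('wrist','w2.png')
M=np.eye(4);M[:3,:3]=R.from_rotvec(s['tcp_rot']).as_matrix();M[:3,3]=s['tool_pos'];c['pose']=M@c['T_tool_cam']
pickle.dump(c,open('pics/w2.pkl','wb'));print(s['tool_pos'],s['tcp_rot'],s['width'])
i=cv2.imread('pics/w2.png');cv2.imwrite('pics/w2b.png',cv2.resize(i,None,fx=1.42,fy=1.42,interpolation=cv2.INTER_CUBIC))
print(proj(c,[[.5162,.3592,.047],[.483,.121,.037]],c['pose'])*1.42)
E
```

```text
[0.51609537 0.35433564 0.21941989] [ 3.13211684 -0.21564768 -0.00380118] 0.6999514897116857
[[399.24156201 260.45817092]
 [399.12064289 540.85877562]]
```

View pics/w2b.png

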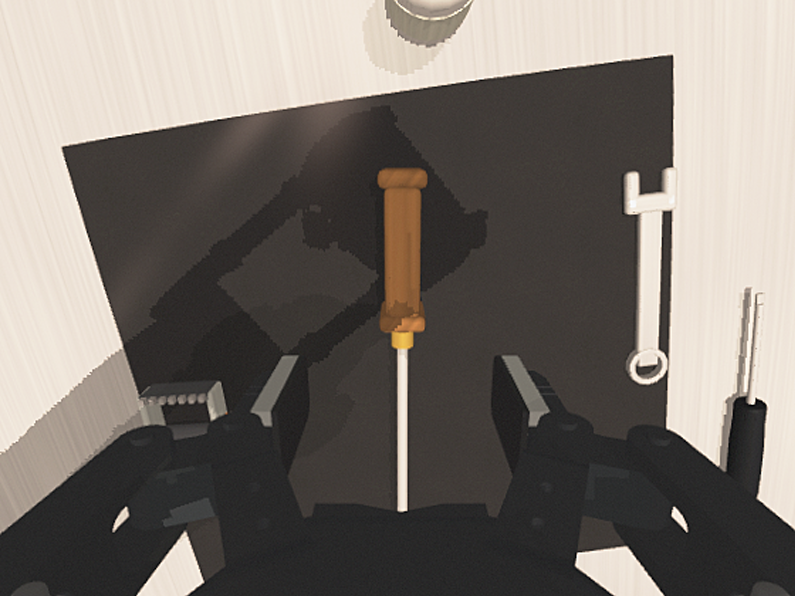

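```bash
python3 - <<'E'
from h import *
import pickle
c=pickle.load(open('pics/w2.pkl','rb'))
def T(u,v,z):return at(c,u/1.42,v/1.42,z,c['pose'])
a=T(402.5,170,.04);b=T(402,325,.047);print(a,b,(a+b)/2,np.linalg.norm(a-b))
r=T(402.5,500,.037);l=T(402.5,350,.037);print(np.degrees(np.arctan2(*(r-l)[1::-1])),r,l)
h=T(402.5,250,.047);print(h)
E
```

```text
[0.52618098 0.41605205 0.04      ] [0.51185996 0.3141972  0.047     ] [0.51902047 0.36512462 0.0435    ] 0.1030946302298628
-97.78381829020385 [0.49142431 0.16187496 0.037     ] [0.50914516 0.29151259 0.037     ]
[0.51927284 0.3658341  0.047     ]
```

>>> arm_command(steps=[0.02,-0.11,0.9,0,0,0,0.7,0.01,-0.11,0.9,0,0,0,0.7,0,0,0.9,0,0,0,0.7,0,0,0.9,0,0,0,0.7,0,0,0.9,0,0,0,0.7,0,0,0.9,0,0,0,0.7,0,0,0.7,0,0,0,0.7,0,0,0.4,0,0,0,0.7,0,0,0,0,0,0,0.7], squeeze=80)

```text
time: 6.62
tool_pos: [0.5183, 0.3601, 0.0256]
tcp_rot: [3.133, -0.218, -0.002]
wrist_force: [-0.8, 0.5, 0.2]
width: 0.699
```

```bash
python3 - <<'E'
from h import *
s=bot.read_state();print(s['tool_pos'],s['tcp_rot'],s['wrist_force'])
c=snap('scene','s1.png'); crop('s1.png',270,100,470,280,4,'s1c.png')
c=snap('wrist','w3.png')
E
```

```text
[0.51826234 0.36008361 0.02563919] [ 3.13309505e+00 -2.17796289e-01 -1.74313346e-03] [-0.77992711  0.45915437  0.23783972]
```

View pics/w3.png

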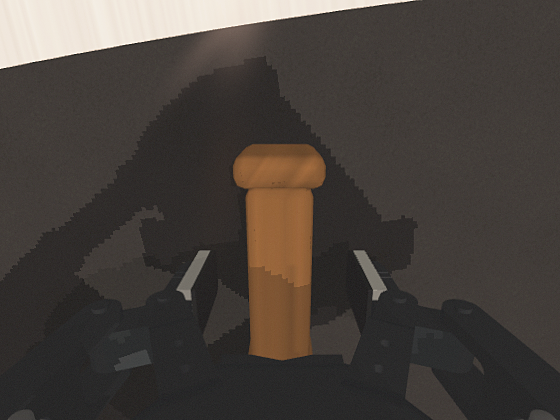

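View pics/s1c.png

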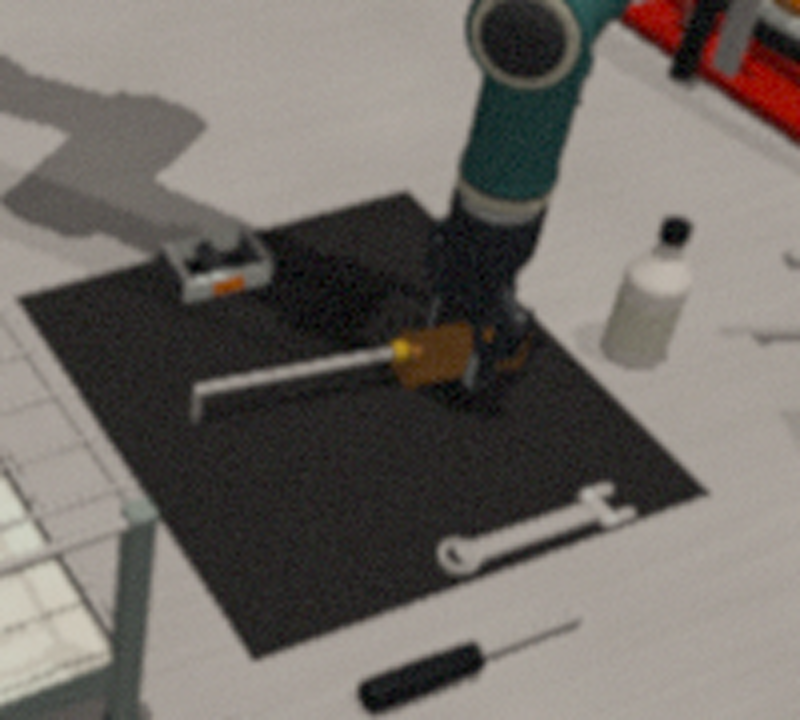

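>>> arm_command(steps=[0,0,0.12,0,0,0,0.4,0,0,0,0,0,0,0.2,0,0,0,0,0,0,0,0,0,0,0,0,0,0,0,0,0,0,0,0,0,0,0,0,0,0,0,0], squeeze=80)

```text
time: 7.48
tool_pos: [0.5188, 0.3611, 0.0233]
tcp_rot: [-3.133, 0.217, -0.001]
wrist_force: [-0.0, 0.8, 4.5]
width: 0.274
```

>>> arm_command(steps=[0,0,-0.3,0,0,0,0,0,0,-0.6,0,0,0,0,0,0,-1,0,0,0,0,0,0,-1,0,0,0,0,0,0,-1,0,0,0,0,0,0,-0.4,0,0,0,0,0,0,0,0,0,0,0])

```text
time: 8.35
tool_pos: [0.519, 0.361, 0.1529]
tcp_rot: [-3.133, 0.217, -0.003]
wrist_force: [-0.1, 0.6, -2.8]
width: 0.273
```

```bash
python3 - <<'E'
from h import *
F=[]
s=bot.read_state();F.append(s['wrist_force']);print(s['tool_pos'],s['tcp_rot'],s['torque'],s['width'])
for k in range(3):
    c=snap(['scene','top','wrist'][k],'a%d.png'%k);F.append(bot.read_state()['wrist_force'])
print(np.round(F,2))
crop('a0.png',200,80,440,280,3.3,'a0c.png');crop('a1.png',135,130,335,280,4,'a1c.png')
E
```

```text
[0.519006   0.36104637 0.15294562] [-3.13274981e+00  2.17047587e-01 -2.91503927e-03] [-0.01007989 -0.00356988 -0.02611961] 0.2730915761223852
[[-0.07  0.6  -2.77]
 [-0.1  -0.68 -2.02]
 [-0.23 -0.21 -1.73]
 [ 0.53  0.96 -3.48]]
```

View pics/a0c.png

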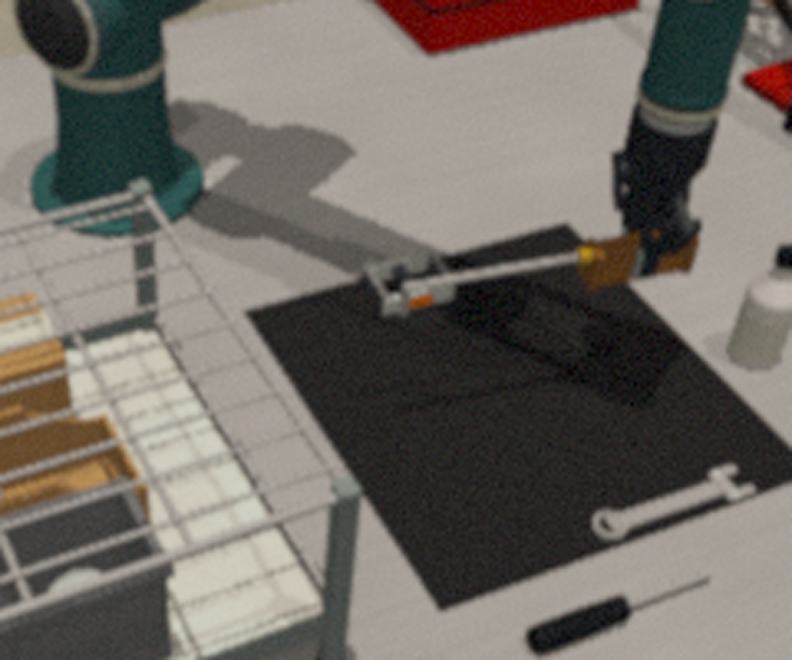

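View pics/a1c.png

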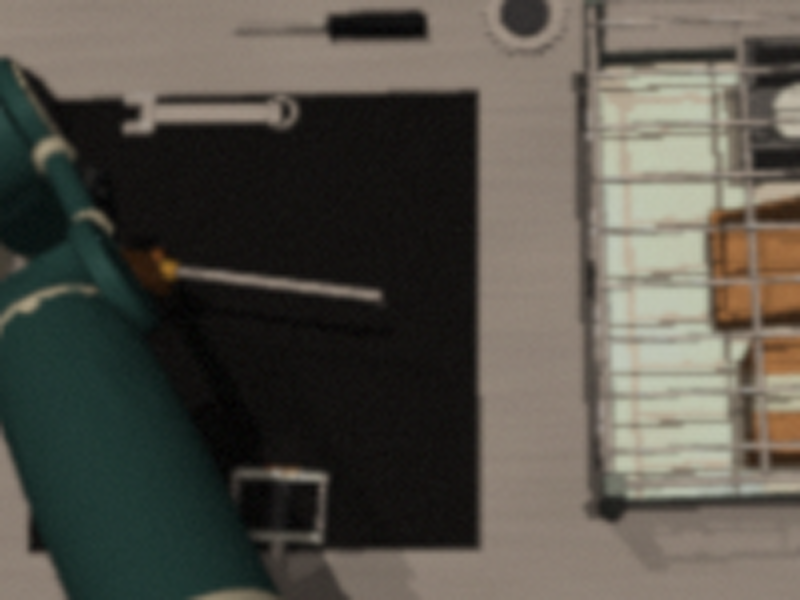

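```bash
python3 - <<'E'
from h import *
import pickle
c=pickle.load(open('pics/a1.pkl','rb'))
for z in(.16,.1666,.172):print(at(c,135+381/4,130+295/4,z), at(c,135+180/4,130+272/4,z))
b=np.array([.519,.361])+.244*np.array([np.cos(np.radians(-97.9)),np.sin(np.radians(-97.9))]);print(b)
c=pickle.load(open('pics/a0.pkl','rb'))
print((proj(c,[[.4857,.1205,.1666+.004],[.4857,.123,.1326],[b[0],b[1],.1666]])-[200,80])*3.3)
E
python3 -c "
import sys;sys.path.insert(0,'.')
from h import *
crop('a0.png',310,150,350,185,16,'a0d.png')"
```

```text
[0.48408235 0.12037897 0.16      ] [0.50665603 0.29294083 0.16      ]
[0.48268309 0.11957884 0.1666    ] [0.50515221 0.29134144 0.1666    ]
[0.48153824 0.11892418 0.172     ] [0.50392182 0.29003285 0.172     ]
[0.48546353 0.11931569]
[[401.85759053 281.70779935]
 [400.65942595 312.35219283]
 [400.2222395  285.23758064]]
```

View pics/a0d.png

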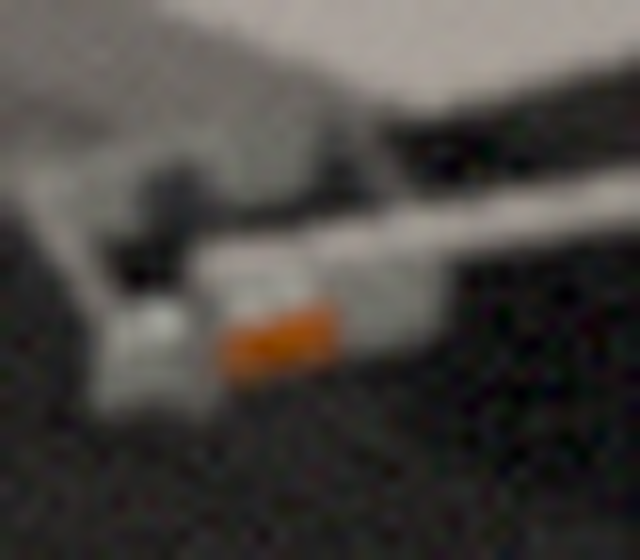

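```bash
python3 - <<'E'
from h import *
r=plan([.5127,.056,.143],np.radians(1.5))
E
```

```text
yaw0 -7.93 p0 [0.5175 0.3601 0.1499] n 11
[np.float64(0.11), np.float64(0.91), np.float64(0.02), 0, 0, np.float64(-0.14)]
[np.float64(0.1), np.float64(0.92), np.float64(0.02), 0, 0, np.float64(-0.14)]
[np.float64(0.09), np.float64(0.92), np.float64(0.02), 0, 0, np.float64(-0.14)]
[np.float64(0.07), np.float64(0.92), np.float64(0.02), 0, 0, np.float64(-0.14)]
[np.float64(0.06), np.float64(0.92), np.float64(0.02), 0, 0, np.float64(-0.14)]
[np.float64(0.04), np.float64(0.92), np.float64(0.02), 0, 0, np.float64(-0.14)]
[np.float64(0.03), np.float64(0.92), np.float64(0.02), 0, 0, np.float64(-0.14)]
[np.float64(0.02), np.float64(0.92), np.float64(0.02), 0, 0, np.float64(-0.14)]
[np.float64(0.0), np.float64(0.92), np.float64(0.02), 0, 0, np.float64(-0.14)]
[np.float64(-0.01), np.float64(0.92), np.float64(0.02), 0, 0, np.float64(-0.14)]
[np.float64(-0.02), np.float64(0.92), np.float64(0.02), 0, 0, np.float64(-0.14)]
```

>>> arm_command(steps=[0.1,0.9,0,0,0,-0.2,0,0.1,0.9,0,0,0,-0.2,0,0.08,0.9,0,0,0,-0.2,0,0.06,0.9,0,0,0,-0.2,0,0.04,0.9,0,0,0,-0.2,0,0.02,0.9,0,0,0,-0.2,0,0,0.9,0,0,0,-0.2,0,-0.02,0.9,0,0,0,-0.17,0,-0.02,0.9,0,0,0,0,0,0,0,0,0,0,0,0])

```text
time: 9.75
tool_pos: [0.5147, 0.1157, 0.1501]
tcp_rot: [3.141, 0.037, -0.005]
wrist_force: [-0.3, 0.0, -2.6]
width: 0.273
```

```bash
python3 - <<'E'
from h import *
F=[]
s=bot.read_state();F.append(s['wrist_force'])
for k in range(2):
    c=snap(['scene','top'][k],'b%d.png'%k);s=bot.read_state();F.append(s['wrist_force']);print(s['tool_pos'],s['tcp_rot'])
print(np.round(F,2))
crop('b0.png',140,120,340,270,4,'b0c.png');crop('b1.png',200,120,400,270,4,'b1c.png')
E
```

```text
[0.51499096 0.11665284 0.15034279] [-3.14132969 -0.03797984  0.00388318]
[0.51524598 0.11724953 0.15062861] [-3.14108934e+00 -3.94304381e-02  2.90595841e-03]
[[-0.32  0.02 -2.6 ]
 [ 0.3   0.58 -2.14]
 [-0.    0.03 -2.52]]
```

View pics/b0c.png

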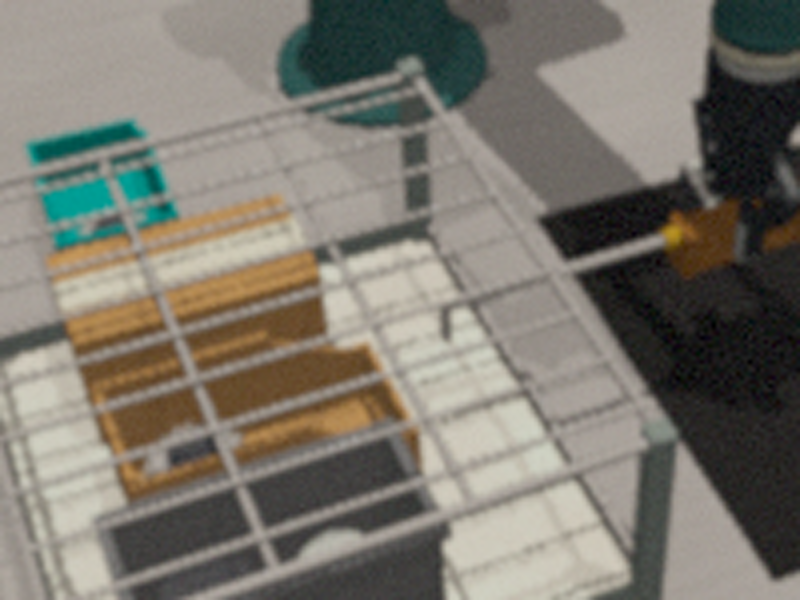

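View pics/b1c.png

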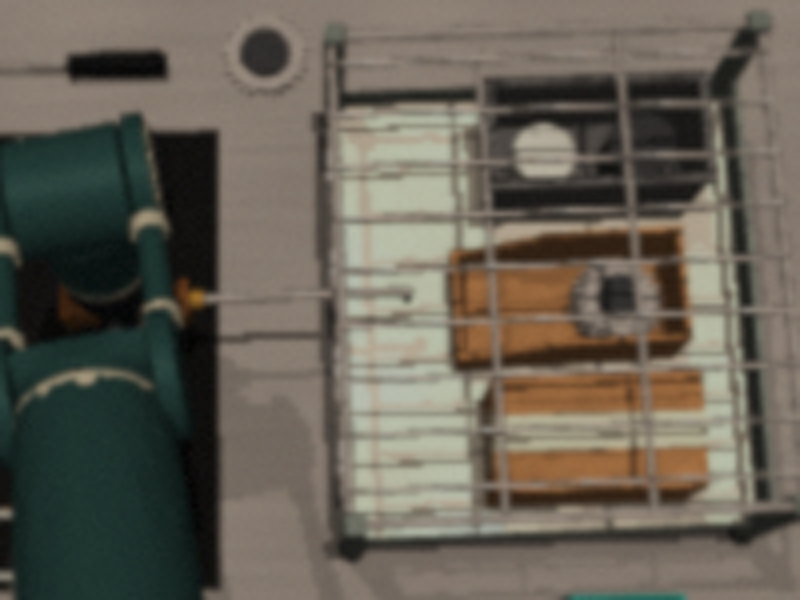

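```bash
python3 - <<'E'
from h import *
import pickle
c=pickle.load(open('pics/b1.pkl','rb'))
def T(u,v,z):return at(c,200+(u+.5)/4-.5,120+(v+.5)/4-.5,z)
print('beaktip end',T(410,294,.164),'rod',T(215,298,.164))
print('lip',T(452,253,.105),T(458,365,.105),'in', T(465,275,.105))
print('rear top', T(686,232,.145),T(690,345,.145),'side top front', T(535,240,.145))
c=pickle.load(open('pics/b0.pkl','rb'))
print((proj(c,[[.52,-.124,.164],[.52,-.124,.13]])-[140,120])*4)
E
```

```text
beaktip end [ 0.51657315 -0.12358868  0.164     ] rod [0.51544479 0.04166332 0.164     ]
lip [ 0.56731754 -0.16470816  0.105     ] [ 0.4660686  -0.16711203  0.105     ] in [ 0.54706974 -0.17565005  0.105     ]
rear top [ 0.57325923 -0.36607981  0.145     ] [ 0.47299683 -0.36389718  0.145     ] side top front [ 0.56759552 -0.23395311  0.145     ]
[[442.34587435 303.43368793]
 [444.11392819 337.60139203]]
```

>>> arm_command(steps=[0,0.8,0,0,0,0,0,0,0.8,0,0,0,0,0,0,0.6,0,0,0,0,0,0,0,0.2,0,0,0,0,0,0,0.4,0,0,0,0,0,0,0.4,0,0,0,0,0,0,0.3,0,0,0,0,0,0,0.25,0,0,0,0,0,0,0,0,0,0,0])

```text
time: 10.98
tool_pos: [0.5169, 0.0513, 0.1042]
tcp_rot: [3.141, 0.041, -0.003]
wrist_force: [0.5, 0.9, -3.2]
width: 0.269
```

```bash
cat >look.py <<'E'
from h import *
import sys
t=sys.argv[1];F=[];P=[]
s=bot.read_state();F.append(s['wrist_force'])
for k in range(2):
    c=snap(['scene','top'][k],t+'%d.png'%k);s=bot.read_state();F.append(s['wrist_force']);P.append(s['tool_pos'])
for k in range(int(sys.argv[2]) if len(sys.argv)>2 else 0):
    bot.read_camera('top');s=bot.read_state();F.append(s['wrist_force']);P.append(s['tool_pos'])
print(s['time'],np.round(np.mean(P,0),4),s['tcp_rot'].round(3),'F',np.round(F,2).tolist(),'mean',np.mean(F,0).round(2))
a=cv2.imread('pics/'+t+'0.png')[120:260,150:300];b=cv2.imread('pics/'+t+'1.png')[140:250,270:410]
a=cv2.resize(a,(400,373),interpolation=cv2.INTER_CUBIC);b=cv2.resize(b,(400,314),interpolation=cv2.INTER_CUBIC)
crop(t+'0.png',140,120,340,270,4,t+'c0.png');crop(t+'1.png',265,130,395,250,6,t+'c1.png')
E
python3 look.py c
```

```text
11.075 [0.5176 0.0513 0.1051] [-3.141 -0.041 -0.   ] F [[0.45, 0.94, -3.17], [0.17, 0.1, -2.21], [0.01, -0.21, -1.17]] mean [ 0.21  0.28 -2.18]
```

View pics/cc0.png

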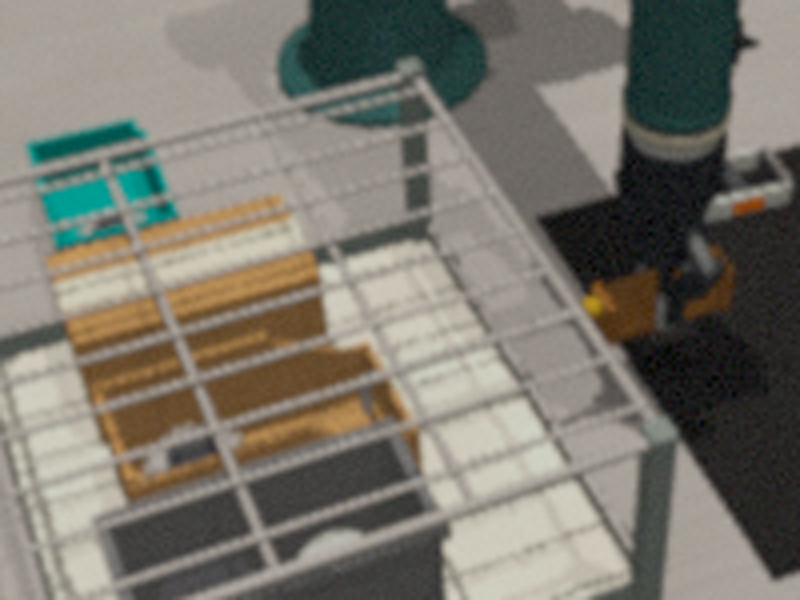

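View pics/cc1.png

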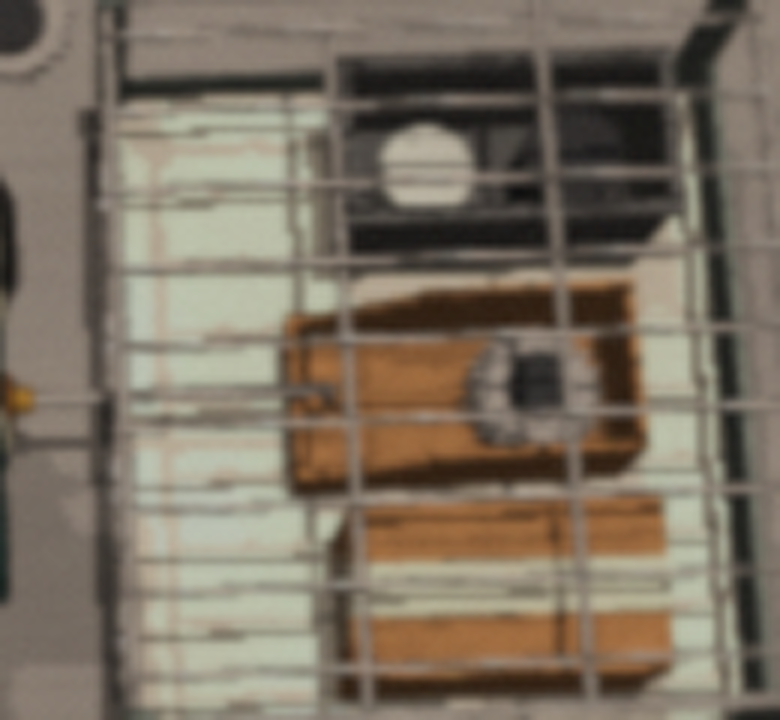

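>>> arm_command(steps=[0,-0.1,0,0,0,0,0,0,-0.1,0,0,0,0,0,0,-0.1,0,0,0,0,0,0,-0.1,0,0,0,0,0,0,-0.1,0,0,0,0,0,0,-0.1,0,0,0,0,0,0,-0.1,0,0,0,0,0])

```text
time: 11.95
tool_pos: [0.517, 0.072, 0.1051]
tcp_rot: [3.141, 0.041, -0.0]
wrist_force: [0.3, -3.4, -3.4]
width: 0.273
```

```bash
python3 look.py d
```

```text
12.05 [0.517  0.0724 0.1051] [-3.141 -0.041  0.   ] F [[0.34, -3.38, -3.38], [-0.66, -2.97, -2.0], [-0.78, -2.69, -2.97]] mean [-0.36 -3.01 -2.79]
```

View pics/dc1.png

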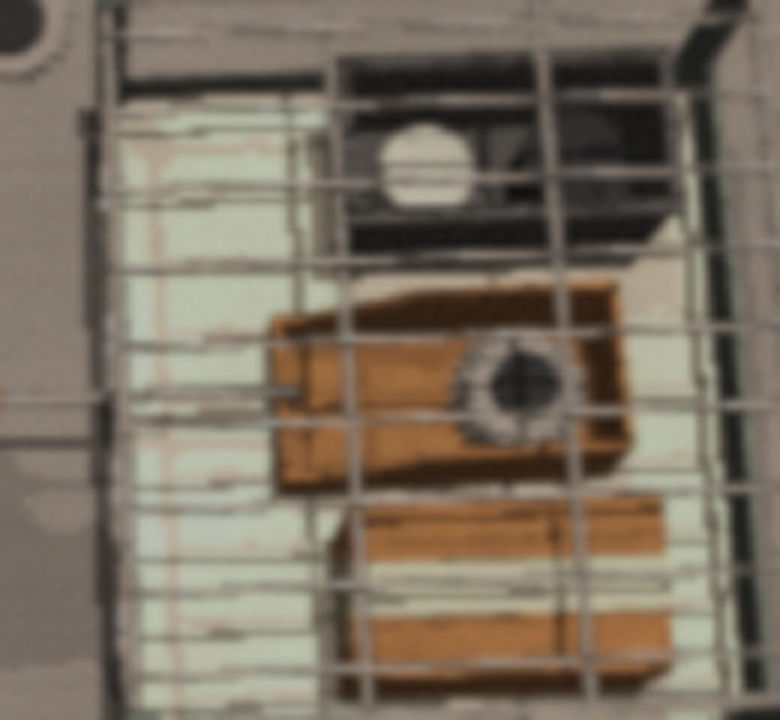

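>>> arm_command(steps=[0,-0.12,0,0,0,0,0,0,-0.15,0,0,0,0,0,0,-0.15,0,0,0,0,0,0,-0.15,0,0,0,0,0,0,-0.15,0,0,0,0,0,0,-0.15,0,0,0,0,0,0,-0.15,0,0,0,0,0,0,-0.15,0,0,0,0,0,0,-0.15,0,0,0,0,0,0,-0.12,0,0,0,0,0])

```text
time: 13.3
tool_pos: [0.5159, 0.1157, 0.1052]
tcp_rot: [-3.141, -0.041, 0.0]
wrist_force: [0.4, -4.1, -1.8]
width: 0.269
```

```bash
python3 look.py e
```

```text
13.4 [0.5159 0.1161 0.1052] [-3.141 -0.041 -0.   ] F [[0.39, -4.15, -1.78], [-0.53, -3.46, -3.01], [0.52, -0.98, -2.62]] mean [ 0.13 -2.86 -2.47]
```

View pics/ec1.png

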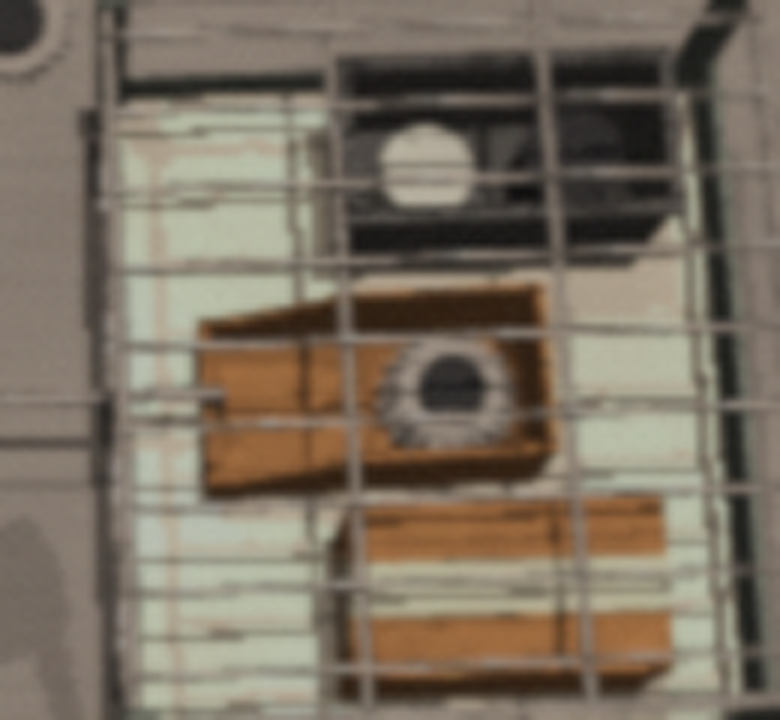

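View pics/ec0.png

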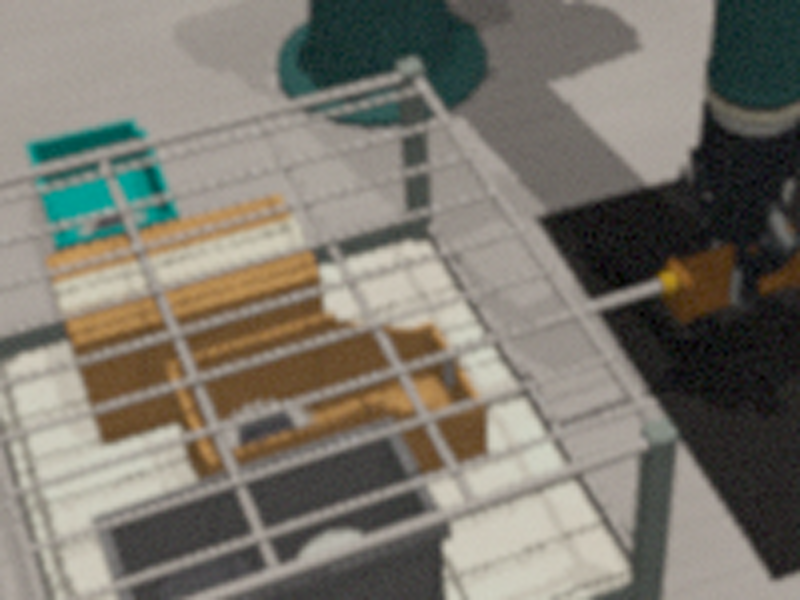

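```bash
python3 - <<'E'
from h import *
import pickle
c=pickle.load(open('pics/e1.pkl','rb'))
def T(u,v,z):return at(c,265+(u+.5)/6-.5,130+(v+.5)/6-.5,z)
a,b=T(200,325,.105),T(206,496,.105);print('lip',a,b,np.degrees((a-b)[1]/.1))
a,b=T(541,288,.145),T(553,450,.145);print('rear',a,b)
print('rail outer',T(90,120,.068),T(108,690,.068), 'inner',T(122,110,.050),T(130,690,.05))
E
```

```text
lip [ 0.56481499 -0.11241994  0.105     ] [ 0.46192731 -0.11372726  0.105     ] 0.7490403883594726
rear [ 0.57403852 -0.30873112  0.145     ] [ 0.47824943 -0.31098477  0.145     ]
rail outer [ 0.70585431 -0.04894472  0.068     ] [ 0.35341396 -0.05505286  0.068     ] inner [ 0.71836078 -0.06897096  0.05      ] [ 0.35526229 -0.06819997  0.05      ]
```

>>> arm_command(steps=[0,-0.12,0,0,0,0,0,0,-0.14,0,0,0,0,0,0,-0.14,0,0,0,0,0,0,-0.14,0,0,0,0,0,0,-0.14,0,0,0,0,0,0,-0.14,0,0,0,0,0,0,-0.14,0,0,0,0,0,0,-0.14,0,0,0,0,0,0,-0.1,0,0,0,0,0,0,-0.06,0,0,0,0,0])

```text
time: 14.65
tool_pos: [0.5149, 0.1534, 0.1051]
tcp_rot: [3.141, 0.041, -0.0]
wrist_force: [0.4, -4.0, -2.7]
width: 0.271
```

```bash
python3 look.py f
```

```text
14.75 [0.5149 0.1536 0.1052] [-3.141 -0.041  0.   ] F [[0.41, -4.02, -2.68], [-0.73, -2.67, -2.69], [0.05, -2.77, -2.62]] mean [-0.09 -3.15 -2.66]
```

View pics/fc1.png

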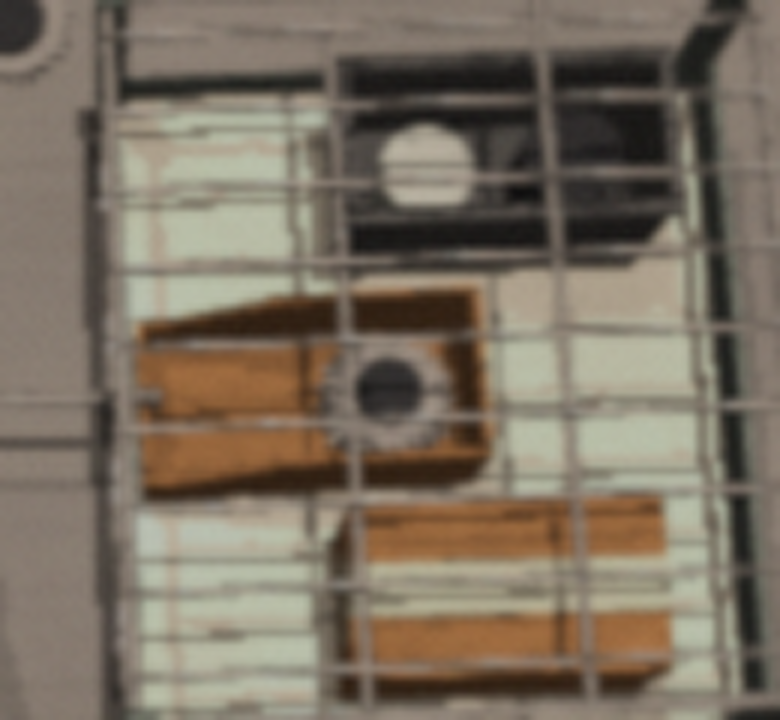

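View pics/fc0.png

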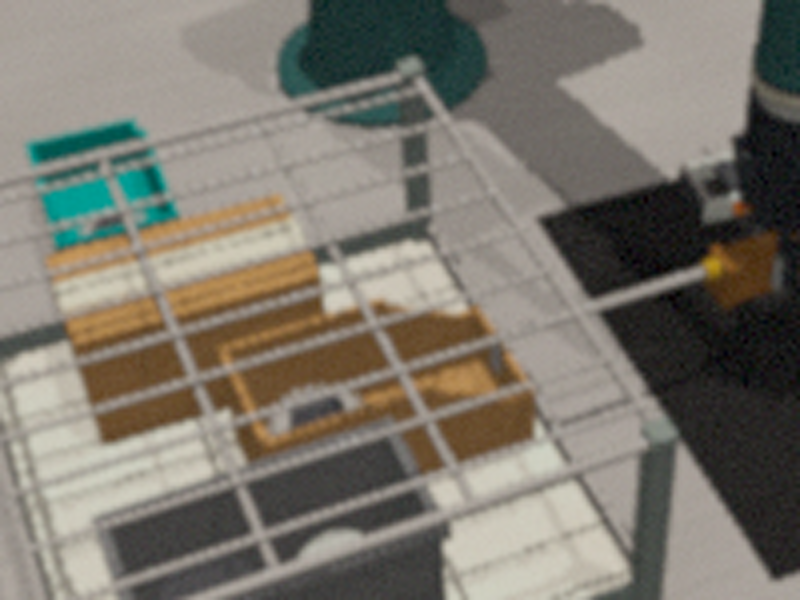

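>>> arm_command(steps=[0,-0.04,0,0,0,0,0,0,-0.04,0,0,0,0,0,0,-0.04,0,0,0,0,0,0,-0.04,0,0,0,0,0,0,-0.04,0,0,0,0,0])

```text
time: 15.38
tool_pos: [0.5148, 0.1593, 0.1052]
tcp_rot: [3.141, 0.041, -0.0]
wrist_force: [0.4, -3.5, -2.2]
width: 0.268
```

```bash
python3 look.py g; python3 -c "
from h import *
import pickle
c=pickle.load(open('pics/g1.pkl','rb'))
"
```

```text
15.475 [0.5148 0.1594 0.1052] [-3.141 -0.041 -0.   ] F [[0.42, -3.53, -2.19], [-0.22, -3.28, -3.12], [-0.85, -3.66, -2.57]] mean [-0.22 -3.49 -2.63]
```

View pics/gc1.png

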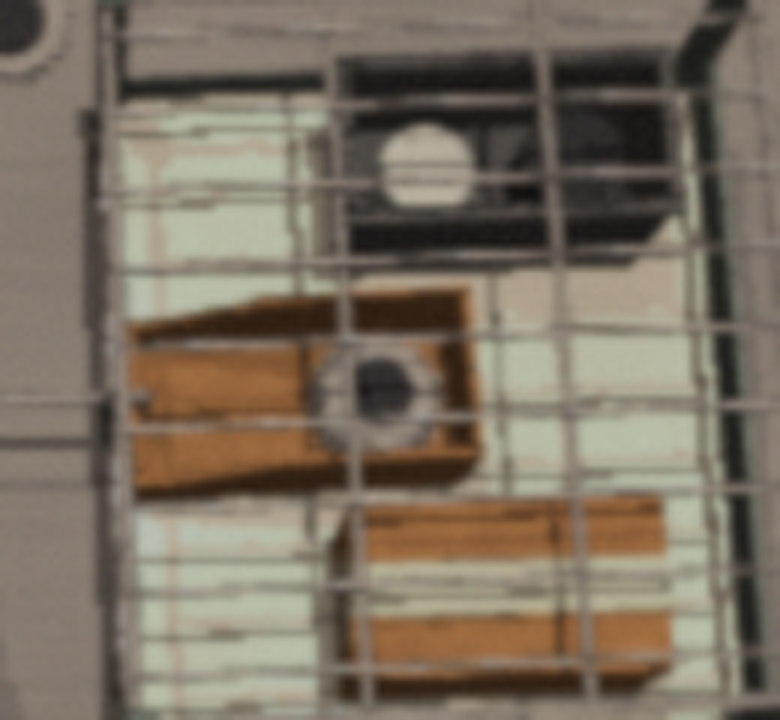

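>>> arm_command(steps=[0,-0.02,0,0,0,0,0,0,-0.02,0,0,0,0,0,0,-0.02,0,0,0,0,0])

```text
time: 15.85
tool_pos: [0.5147, 0.161, 0.1052]
tcp_rot: [3.141, 0.041, 0.0]
wrist_force: [0.3, -3.5, -2.1]
width: 0.272
```

>>> arm_command(steps=[0,-0.02,0,0,0,0,0,0,-0.02,0,0,0,0,0])

```text
time: 16.1
tool_pos: [0.5147, 0.1622, 0.1052]
tcp_rot: [3.141, 0.041, -0.0]
wrist_force: [-0.6, -3.7, -2.0]
width: 0.274
```

```bash
python3 look.py i 3
```

```text
16.35 [0.5147 0.1623 0.1052] [-3.141 -0.041 -0.   ] F [[-0.58, -3.66, -2.02], [-0.07, -4.27, -1.96], [0.02, -4.36, -2.5], [0.09, -3.19, -3.32], [-0.52, -3.68, -1.99], [-0.07, -3.52, -2.26]] mean [-0.19 -3.78 -2.34]
```

>>> arm_command(steps=[0,-0.02,0,0,0,0,0,0,-0.02,0,0,0,0,0])

```text
time: 16.6
tool_pos: [0.5147, 0.1634, 0.1052]
tcp_rot: [3.141, 0.041, 0.0]
wrist_force: [0.1, -4.8, -2.2]
width: 0.272
```

```bash
python3 look.py j 2
```

```text
16.8 [0.5147 0.1635 0.1052] [-3.141 -0.041 -0.   ] F [[0.06, -4.81, -2.25], [0.89, -4.51, -1.84], [0.05, -3.05, -1.76], [0.15, -3.0, -3.27], [0.25, -3.68, -2.35]] mean [ 0.28 -3.81 -2.29]
```

View pics/jc0.png

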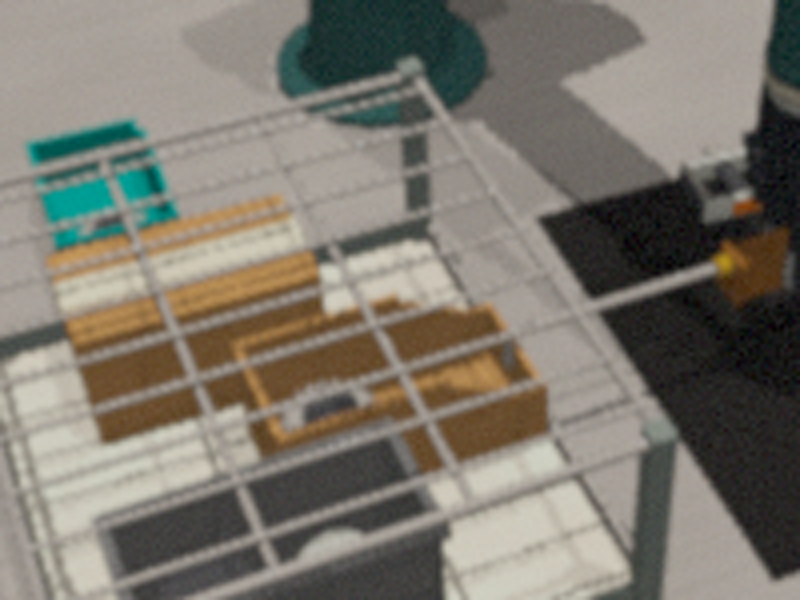

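View pics/jc1.png

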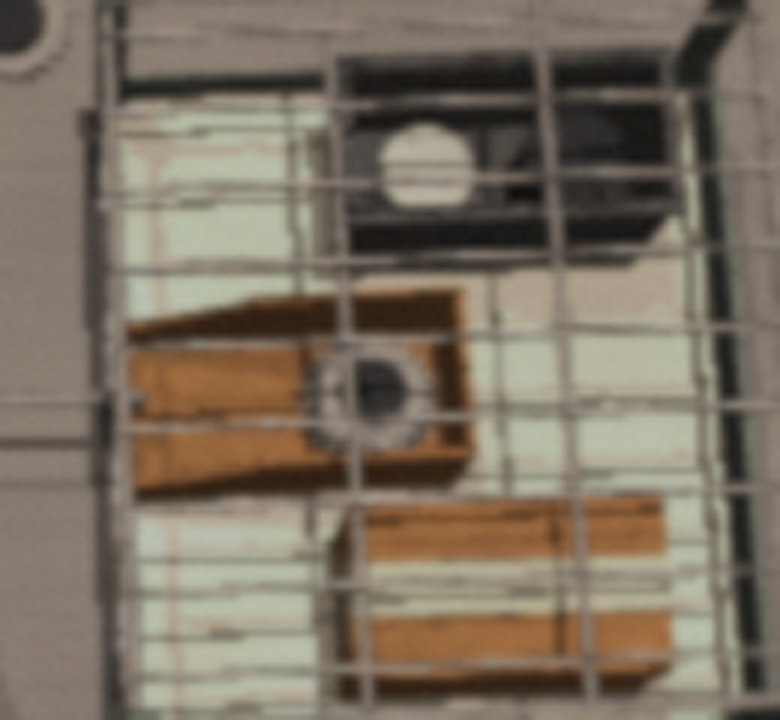

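>>> arm_command(steps=[0,-0.02,0,0,0,0,0,0,-0.02,0,0,0,0,0])

```text
time: 17.05
tool_pos: [0.5146, 0.1645, 0.1052]
tcp_rot: [3.141, 0.041, -0.0]
wrist_force: [0.8, -6.3, -1.9]
width: 0.272
```

```bash
cat >f.py <<'E'
from h import *
F=[]
for k in range(5):
    F.append(bot.read_state()['wrist_force'][1]); bot.read_camera('top')
s=bot.read_state();F.append(s['wrist_force'][1]);print(s['time'],s['tool_pos'],np.round(F,1),np.mean(F))
E
python3 f.py
```

```text
17.3 [0.5146221  0.164467   0.10513903] [-6.3 -3.8 -4.8 -4.5 -4.9 -4.6] -4.834208080732574
```

>>> arm_command(steps=[0,-0.02,0,0,0,0,0,0,-0.01,0,0,0,0,0])

```text
time: 17.55
tool_pos: [0.5144, 0.1646, 0.1049]
tcp_rot: [3.14, 0.042, -0.001]
wrist_force: [-1.2, -8.0, -2.3]
width: 0.271
```

```bash
python3 f.py
```

```text
17.8 [0.51447416 0.16457287 0.10492636] [-8.  -7.9 -6.9 -7.7 -8.3 -8.2] -7.823039239203077
```

>>> arm_command(steps=[0,-0.007,0,0,0,0,0,0,0,0,0,0,0,0,0,0,0,0,0,0,0])

```text
time: 18.18
tool_pos: [0.5144, 0.1646, 0.1049]
tcp_rot: [3.139, 0.042, -0.001]
wrist_force: [1.2, -8.5, -3.2]
width: 0.274
```

```bash
python3 f.py; python3 look.py k
```

```text
18.425 [0.51445149 0.16461861 0.10487784] [-8.5 -8.5 -7.9 -7.9 -8.6 -8.6] -8.336458101469683
18.525 [0.5144 0.1646 0.1049] [ 3.139e+00  4.200e-02 -1.000e-03] F [[0.17, -8.62, -2.18], [-0.5, -8.3, -2.06], [1.22, -7.8, -3.59]] mean [ 0.3  -8.24 -2.61]
```

View pics/kc1.png

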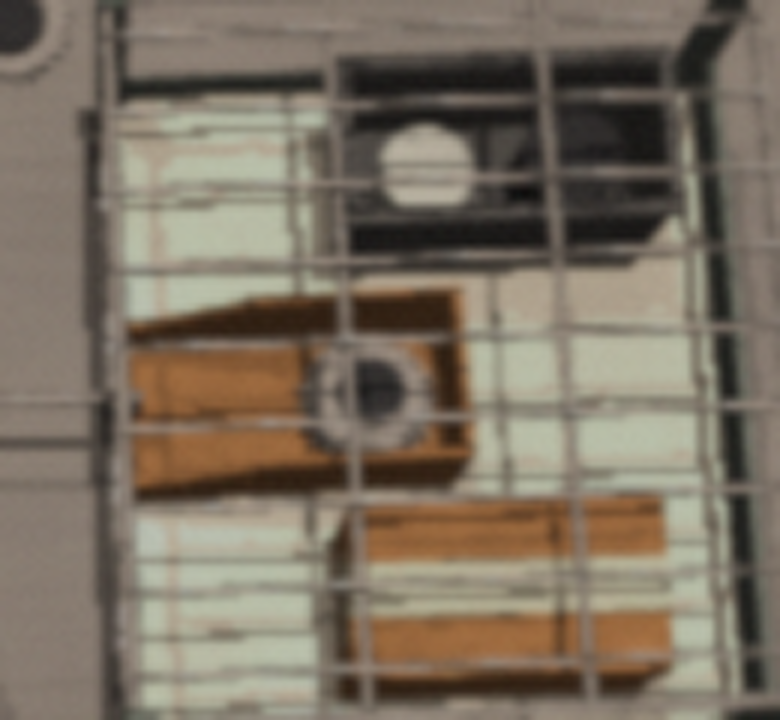

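View pics/kc0.png

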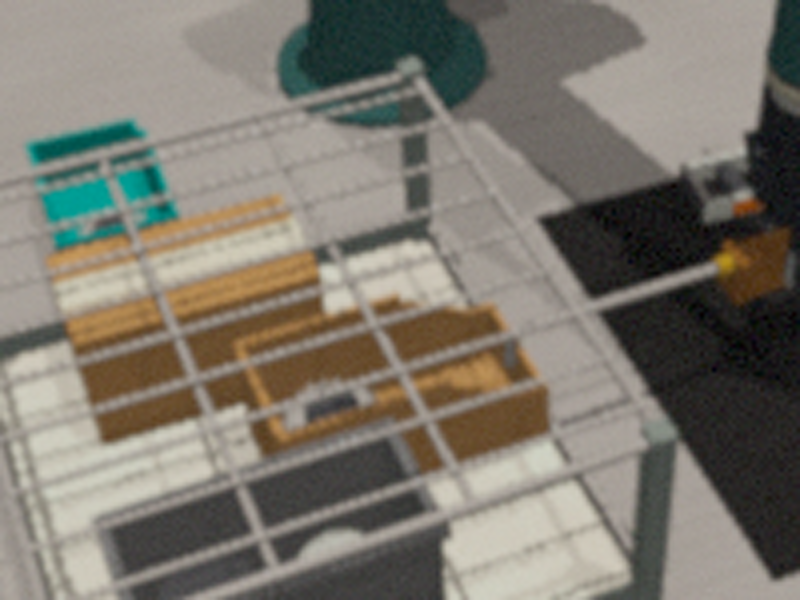

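```bash
python3 - <<'E'
from h import *
import pickle
crop('k1.png',275,165,365,225,8.8,'k1z.png')
for t in 'ck':
    # image registration of carton motion/rotation using sprockets? just measure corners for k
    pass
c=pickle.load(open('pics/k1.pkl','rb'))
def T(u,v,z):return at(c,265+(u+.5)/6-.5,130+(v+.5)/6-.5,z)
a,b=T(130,328,.105),T(134,497,.105);print('lip',a,b)
a2,b2=T(462,290,.145),T(473,458,.145);print('rear',a2,b2)
e=(a2+b2-a-b)/2;print(np.degrees(np.arctan2(e[0],-e[1])),np.degrees(np.arctan2(*(a2-b2)[1::-1])),np.degrees(np.arctan2(*(a-b)[1::-1])))
# compare parcel/tote edges directions
E
```

```text
lip [ 0.56355918 -0.07102134  0.105     ] [ 0.46192912 -0.07174017  0.105     ]
rear [ 0.57337357 -0.26275022  0.145     ] [ 0.47422696 -0.26487167  0.145     ]
3.2883245162875308 1.2257783012926704 0.40524347738160055
```

View pics/k1z.png

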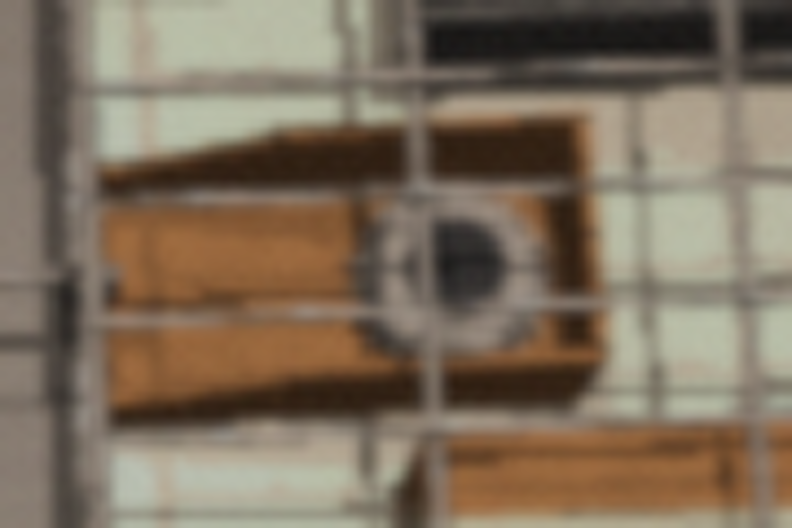

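>>> arm_command(steps=[0,0.1,0,0,0,0,0,0,0.15,0,0,0,0,0,0,0.15,0,0,0,0,0,0,0,0,0,0,0,0])

```text
time: 19.02
tool_pos: [0.515, 0.1537, 0.1053]
tcp_rot: [-3.141, -0.04, -0.0]
wrist_force: [0.7, -0.6, -1.8]
width: 0.269
```

```bash
python3 look.py l
```

```text
19.125 [0.515  0.1538 0.1053] [-3.141 -0.04  -0.   ] F [[0.65, -0.6, -1.83], [-0.51, 0.71, -1.79], [0.09, -0.33, -1.84]] mean [ 0.08 -0.08 -1.82]
```

View pics/lc1.png

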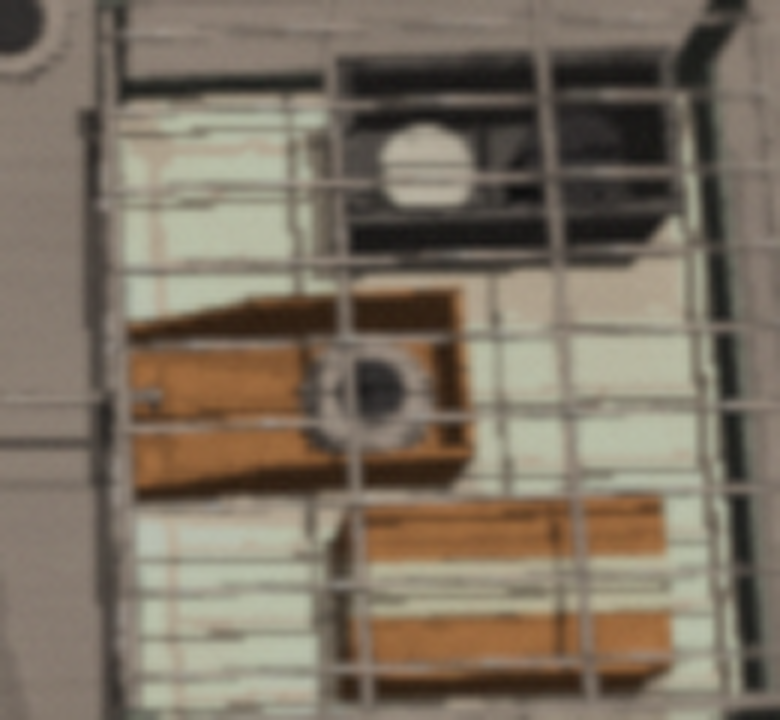

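View pics/lc0.png

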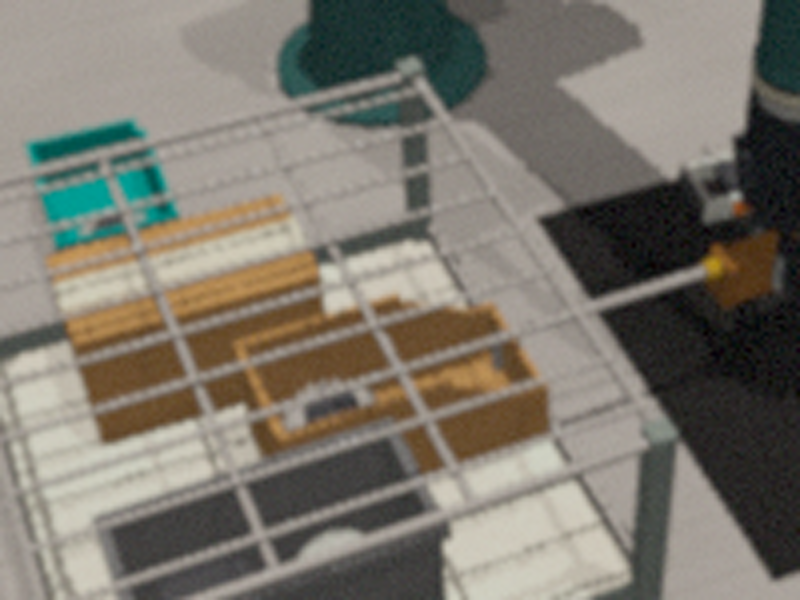

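>>> arm_command(steps=[0,0,-0.3,0,0,0,0,0,0,-0.4,0,0,0,0,0,0,-0.4,0,0,0,0,0,0,-0.45,0,0,0,0,0,0,0,0,0,0,0,0,-0.3,0,0,0,0,0,0,-0.6,0,0,0,0,0,0,-0.9,0,0,0,0,0,0,-0.9,0,0,0,0,0,0,-0.6,0,0,0,0,0])

```text
time: 20.38
tool_pos: [0.5117, 0.2547, 0.151]
tcp_rot: [3.141, 0.043, -0.002]
wrist_force: [0.1, -0.8, -2.6]
width: 0.272
```

```bash
python3 look.py m; python3 -c "
from h import *
import pickle
s=bot.read_state();c=snap('wrist','mw.png');print(s['tool_pos'])
M=np.eye(4);M[:3,:3]=R.from_rotvec(s['tcp_rot']).as_matrix();M[:3,3]=s['tool_pos'];c['pose']=M@c['T_tool_cam'];pickle.dump(c,open('pics/mw.pkl','wb'))"
```

```text
20.475 [0.5119 0.2557 0.1512] [-3.141e+00 -4.500e-02  1.000e-03] F [[0.1, -0.8, -2.62], [0.29, 1.75, -2.33], [0.34, 0.88, -2.62]] mean [ 0.24  0.61 -2.52]
[0.51192299 0.25493351 0.15124165]
```

View pics/mc0.png

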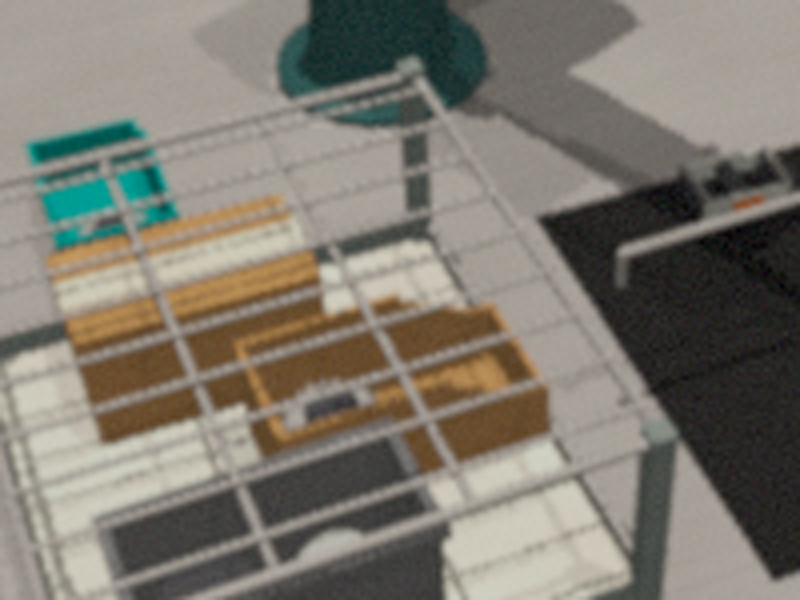

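View pics/mw.png

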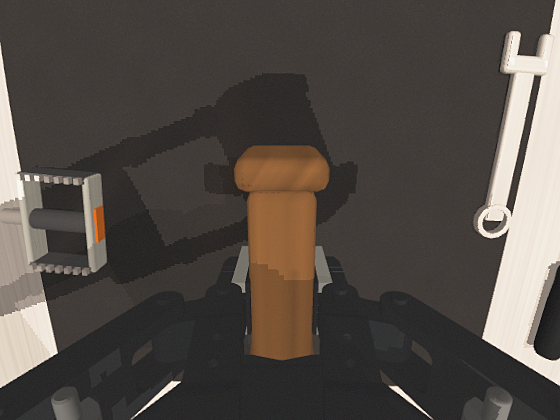

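>>> arm_command(steps=[0,-0.8,0,0,0,0,0,0,-0.9,0,0,0,0,0,0,-0.9,0,0,0,0,0,0,-0.4,0.5,0,0,0,0,0,0,0.9,0,0,0,0,0,0,0.9,0,0,0,0,0,0,0.8,0,0,0,0,0,0,0.5,0,0,0,0,0,0,0.3,0,0,0,0,0,0,0.1,0,0,0,0])

```text
time: 21.78
tool_pos: [0.51, 0.3424, 0.0313]
tcp_rot: [3.141, 0.041, -0.0]
wrist_force: [-0.4, 0.6, -2.4]
width: 0.272
```

>>> arm_command(steps=[0,0,0,0,0,0,0])

```text
time: 21.9
tool_pos: [0.5105, 0.3429, 0.0322]
tcp_rot: [-3.141, -0.041, -0.001]
wrist_force: [0.6, -0.0, -1.6]
width: 0.27
```

```bash
python3 f.py; python3 -c "
from h import *
print(bot.read_state()['wrist_force']);snap('scene','n0.png');crop('n0.png',270,100,470,280,4,'n0c.png')"
```

```text
22.15 [0.51049345 0.34302112 0.03250468] [-0.  -0.2  0.4 -0.7  0.   0.8] 0.045307134924787384
[-0.09850312  0.80378421 -1.48323924]
```

View pics/n0c.png

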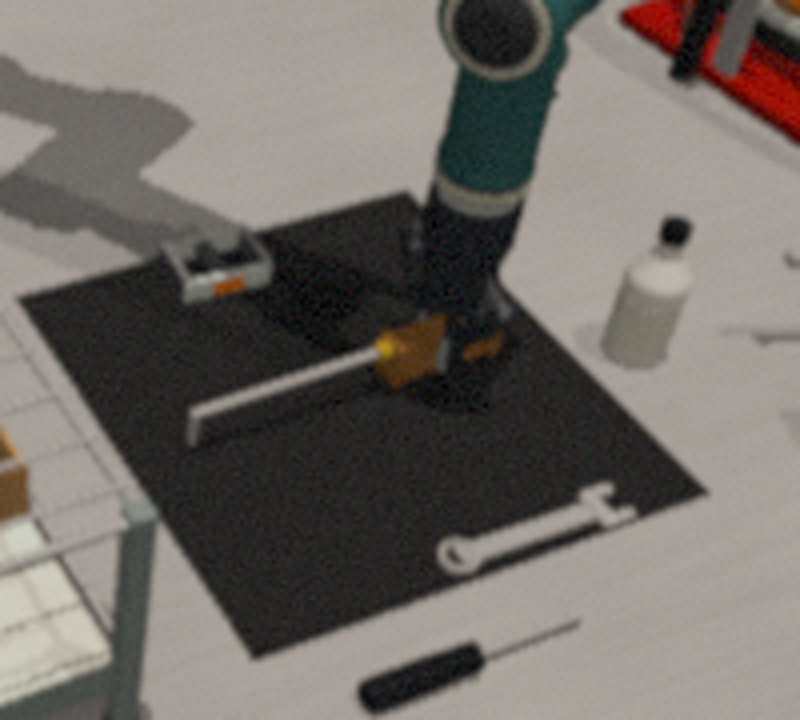

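TCP is 9 mm above the grasp height; lower slowly and watch the vertical force.

>>> arm_command(steps=[0,0,0.12,0,0,0,0,0,0,0.1,0,0,0,0,0,0,0.05,0,0,0,0,0,0,0,0,0,0,0])

```text
time: 22.7
tool_pos: [0.5099, 0.3426, 0.0234]
tcp_rot: [3.141, 0.041, -0.0]
wrist_force: [-0.6, -0.0, -2.1]
width: 0.27
```

```bash
python3 -c "
from h import *
for k in range(4):print(bot.read_state()['wrist_force'].round(1),bot.read_state()['tool_pos'][2]);bot.read_camera('top')"
```

```text
[-0.6 -0.  -2.1] 0.023410366383298752
[ 0.5  0.8 -2.1] 0.023456684430190153
[-0.5  0.9 -2.6] 0.023482711627294442
[-0.  -0.1 -2.1] 0.02348983582594762
```

>>> arm_command(steps=[0,0,0.03,0,0,0,0,0,0,0.02,0,0,0,0,0,0,0,0,0,0,0])

```text
time: 23.28
tool_pos: [0.5101, 0.3427, 0.0233]
tcp_rot: [-3.141, -0.041, -0.0]
wrist_force: [-2.6, 0.3, 6.1]
width: 0.267
```

```bash
python3 -c "
from h import *
for k in range(4):print(bot.read_state()['wrist_force'].round(1),bot.read_state()['tool_pos'][2]);bot.read_camera('top')"
```

```text
[-2.6  0.3  6.1] 0.023266967805646396
[-2.7 -2.4  5.9] 0.023276996945287627
[-3.7 -1.8  5.9] 0.02328473954319016
[-4.  -2.7  6.1] 0.023266950235968836
```

Contact with the mat. Raise by 0.6 mm to relax, then open slightly and lift clear.

>>> arm_command(steps=[0,0,-0.02,0,0,0,0,0,0,0,0,0,0,0.4,0,0,0,0,0,0,0.6,0,0,0,0,0,0,0.7,0,0,0,0,0,0,0.7,0,0,-0.3,0,0,0,0.7,0,0,-0.6,0,0,0,0.7,0,0,-1,0,0,0,0.7,0,0,-1,0,0,0,0.7,0,0,-1,0,0,0,0.7])

```text
time: 24.72
tool_pos: [0.5104, 0.3429, 0.1425]
tcp_rot: [-3.14, -0.041, -0.003]
wrist_force: [0.4, 0.1, 0.1]
width: 0.699
```

>>> arm_command(steps=[0,0,-1,0,0,0,0.7,0,0,-1,0,0,0,0.7,0,0.5,-1,0,0,0,0.7,0,0.9,-1,0,0,0,0.7,0,0.9,-1,0,0,0,0.7,0,1,-1,0,0,0,0.7,0,1,0,0,0,0,0.7,0,1,0,0,0,0,0.7,0,1,0,0,0,0,0.7,0,1,0,0,0,0,0.7])

```text
time: 25.98
tool_pos: [0.5156, 0.1228, 0.3216]
tcp_rot: [-3.141, -0.041, -0.004]
wrist_force: [0.6, -0.0, 0.3]
width: 0.701
```

>>> arm_command(steps=[0,0.9,0,0,0,0,0.7,0,0.9,0,0,0,0,0.7,0,0.5,0,0,0,0,0.7,0,0,0,0,0,0,0.7])

```text
time: 26.48
tool_pos: [0.5176, 0.0542, 0.3206]
tcp_rot: [-3.141, -0.038, -0.002]
wrist_force: [-0.5, 1.0, 0.4]
width: 0.699
```

```bash
python3 -c "
from h import *
import pickle
s=bot.read_state();c=snap('wrist','ow.png');print(s['tool_pos'],s['time'])
M=np.eye(4);M[:3,:3]=R.from_rotvec(s['tcp_rot']).as_matrix();M[:3,3]=s['tool_pos'];c['pose']=M@c['T_tool_cam'];pickle.dump(c,open('pics/ow.pkl','wb'))
i=cv2.imread('pics/ow.png');cv2.imwrite('pics/owb.png',cv2.resize(i,None,fx=1.42,fy=1.42,interpolation=cv2.INTER_CUBIC))
snap('top','o1.png');snap('scene','o0.png')"
```

```text
[0.51756228 0.05421934 0.32060265] 26.475
```

View pics/owb.png

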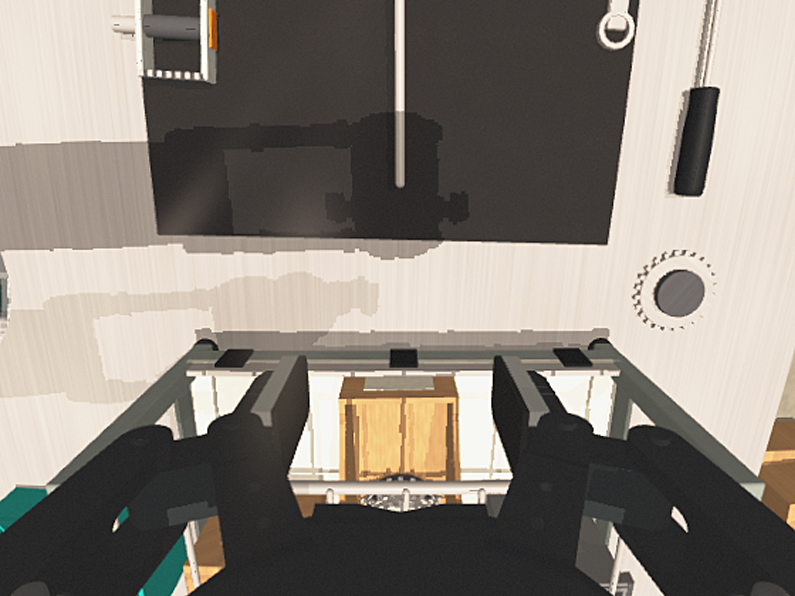

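View pics/o0.png

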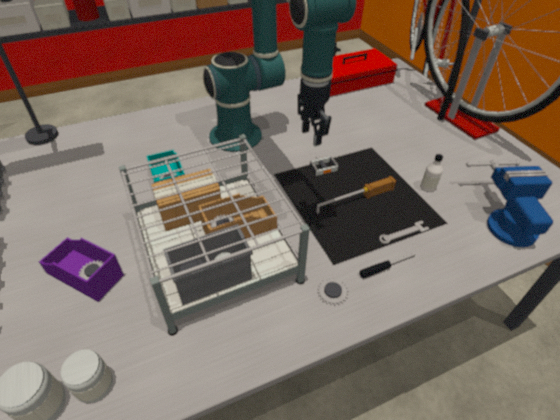

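```bash
python3 -c "
from h import *
crop('ow.png',190,225,370,350,4.4,'owc.png')"
```

```text
(no output)
```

View pics/owc.png

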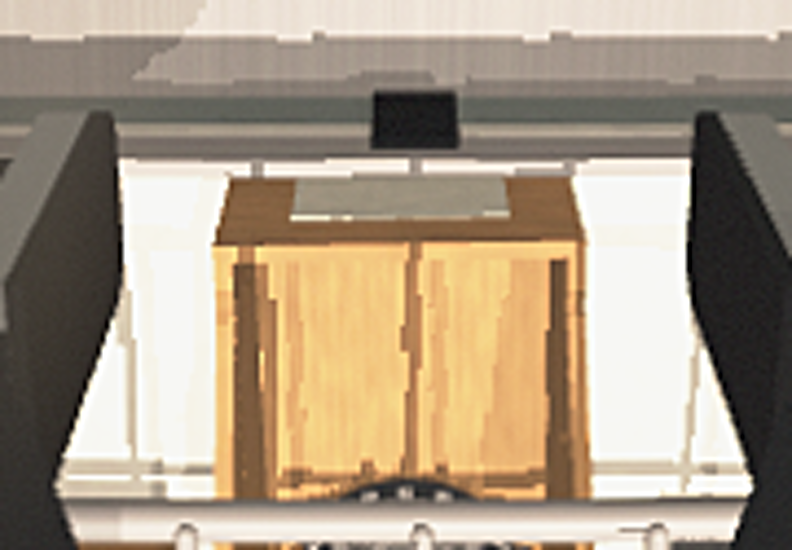

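```bash
python3 - <<'E'
from h import *
import pickle
c=pickle.load(open('pics/ow.pkl','rb'))
def T(n,u,v,z): print(n,z,at(c,190+(u+.5)/4.4-.5,225+(v+.5)/4.4-.5,z,c['pose']).round(4))
T('front bot L',230,178,.05);T('front bot R',575,178,.05)
T('lip top L',214,243,.105);T('lip top R',586,240,.105)
for v in (95,120,135,148,160):
    for z in (.05,.068):T('v%d'%v,300,v,z)
print(c['pose'][:3,3])
E
```

```text
front bot L 0.05 [ 0.4685 -0.0743  0.05  ]
front bot R 0.05 [ 0.5732 -0.0719  0.05  ]
lip top L 0.105 [ 0.4705 -0.066   0.105 ]
lip top R 0.105 [ 0.5692 -0.0628  0.105 ]
v95 0.05 [ 0.4896 -0.0465  0.05  ]
v95 0.068 [ 0.4908 -0.0388  0.068 ]
v120 0.05 [ 0.4897 -0.0546  0.05  ]
v120 0.068 [ 0.4908 -0.0465  0.068 ]
v135 0.05 [ 0.4897 -0.0595  0.05  ]
v135 0.068 [ 0.4909 -0.0512  0.068 ]
v148 0.05 [ 0.4897 -0.0638  0.05  ]
v148 0.068 [ 0.4909 -0.0553  0.068 ]
v160 0.05 [ 0.4897 -0.0678  0.05  ]
v160 0.068 [ 0.4909 -0.0591  0.068 ]
[0.51565199 0.12473263 0.44896748]
```

```bash
python3 - <<'E'
from h import *
import pickle
c=pickle.load(open('pics/ow.pkl','rb'))
T=lambda u,v,z:at(c,u/1.42,v/1.42,z,c['pose']).round(4)
print('tip',T(400,186,.037),'rod',T(400,5,.037))
def W(u,v,z): return at(c,190+(u+.5)/4.4-.5,225+(v+.5)/4.4-.5,z,c['pose'])
print('rail',W(130,158,.068),W(670,160,.068)); print('v178',W(230,178,.068),W(575,178,.068))
crop('o0.png',270,100,470,280,4,'o0c.png');crop('o1.png',135,120,405,275,2.9,'o1c.png')
E
```

```text
tip [0.5174 0.1011 0.037 ] rod [0.514  0.2427 0.037 ]
rail [ 0.44177115 -0.05971508  0.068     ] [ 0.59777298 -0.0567242   0.068     ]
v178 [ 0.47061649 -0.06532424  0.068     ] [ 0.57059289 -0.06300723  0.068     ]
```

View pics/o0c.png

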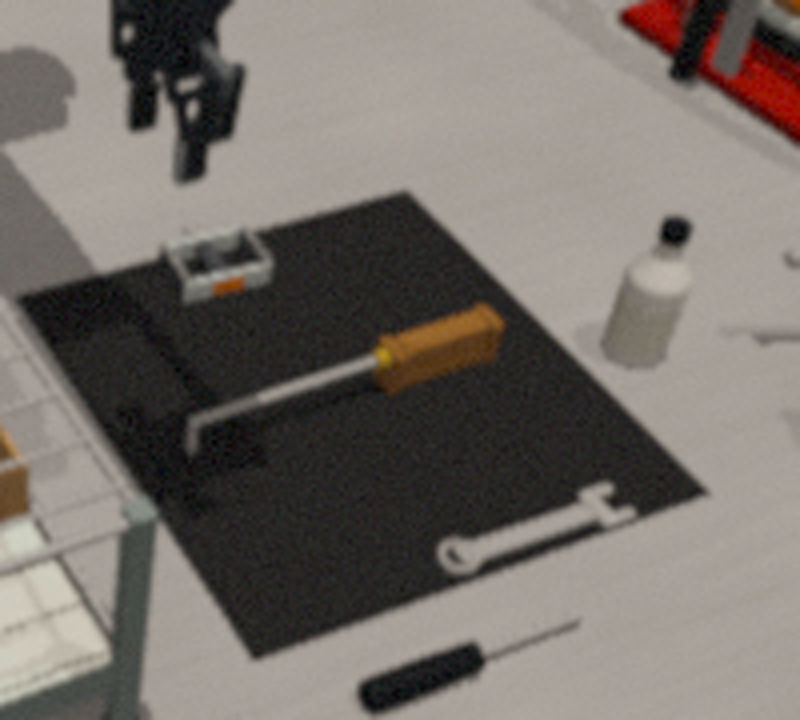

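View pics/o1c.png

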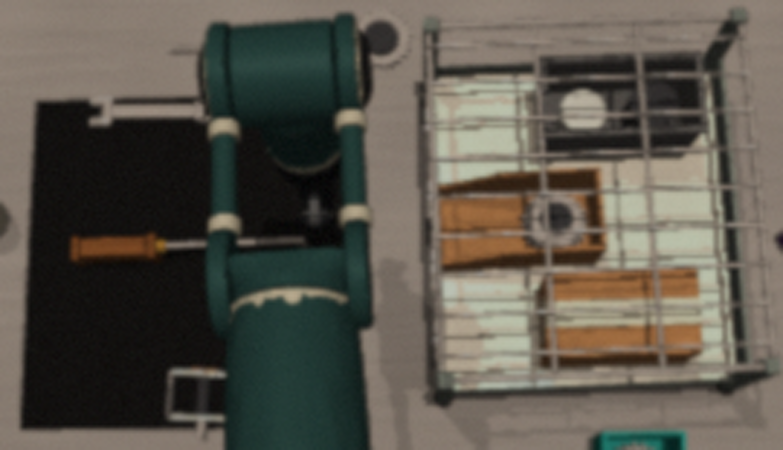

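```bash
python3 -c "
from h import *
print(bot.finish_job())"
```

```text
the job is handed in; nothing more can be done
None
```

I dragged the carton forward with the hook until it sat against the front rail. I then unhooked it, stood the hook back on the mat, moved the gripper clear and handed the job in at about 27 s. No verdict was reported.

- **Pull:** sliding the carton took about 3 to 3.5 N. I then held it against the rail for about a second at a measured 8.3 N. Sensor bias makes the true pull about 8.5 N, inside the 8 to 9 N that seats it. The force on the rail itself was not measured; I took it as equal to the pull, as your text says.
- **Carton position:** the last wrist picture puts the carton's front and the rail's inner face both at about y = -0.064 m, so no visible gap. The carton is at about 1.3° and the rail at about 1.1°, so it is square to within about 0.2°.
- **Hook:** it stands upright and released on the mat, the way it started, with the beak at about (0.517, 0.105) and well inside the mat's edges. Setting it down pressed the mat with up to about 8 N.
- **Bystanders:** none shows movement in the last pictures. I checked them by eye and did not measure them.
- **Checks that disagreed:** the top camera gave carton angles from 0.4° to 3.3° because the roof wires hide its edges. I relied on the clearer wrist view and on the force rising sharply once the carton met the rail.

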